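# Unlock a gang mould with a pin spanner, demould the castings and lock it again

### The job

The plaster castings in the gang mould have set, but the lobes of its lock collar still hold them down. With the two-pin spanner, both pins fully in the collar's two holes, turn the collar anticlockwise to its stop, then lift out every casting and stand it upright on the floor of the teal tray, setting it down gently. When the mould is empty, lock the collar again for the next pour, turning it clockwise right home with the spanner in the same way, and leave the spanner back on its wooden rest with its pins in the slot; do not disturb the other things on the bench.

Things in the scene. Friction and masses are not known exactly. Their poses are not given: they have to be found in the camera images.
- mould: Gang mould, fixed: dark steel block 144 x 144 mm (x, y), top face 34 mm above the bench, on an aluminium base plate 144 x 196 x 8 mm with screw heads. Origin: centre of the underside, z up. Round cavities, 42 mm across, 18 mm deep (floor 16 mm above the bench), centred at x = +-41, y = +-41 mm; some may be empty. The bright steel lock collar sits in the middle.
- lock_collar (a joint): Angle of the lock collar about the mould's upright middle axis, rad, growing anticlockwise from above: near 0 locked (lobes over the cavities' edges), 0.785 at the open stop (lobes between them). Stiff, about 0.12 N m; stays where left. Its hole line lies along the mould's x at 0. Hub 66 mm across, top 48 mm above the bench; four lobes reach 46 mm out, their tops 41.5 mm up.
- hole_a (a point): Centre of the mouth of one pin hole in the collar's flat top face: 10 mm across, 14 mm deep, upright, 22 mm from the collar's axis. Turns with the collar.
- hole_b (a point): The same for the other hole, diametrically opposite (holes 44 mm apart).
- pin_spanner: Two-pin spanner, 0.16 kg, loose: steel bar 68 x 24 x 10 mm (x, y, z); below it two round pins 7 mm across, 11 mm long, tips tapered, at x = +-22 mm; above it an upright flat black grip 46 mm wide (x), 14 mm thick (y), 18 to 56 mm above the origin. Origin: centre of the bar's underside, z up. Either pin fits either hole; fully in, the bar lies on the collar's top face.
- pin_a (a point): Centre of the tip of one spanner pin, 11 mm below the bar's underside.
- pin_b (a point): Centre of the tip of the other spanner pin.
- rest: Wooden spanner rest, fixed: block 96 x 60 x 24 mm (x, y, z) with a slot along its whole x length in the middle of its top, 13 mm wide, 15 mm deep. Origin: centre of the underside, z up. At the start the spanner stands on it: pins in the slot, bar on the top face, grip up, its x axis along the slot, near the middle.
- tray: Shallow teal plastic tray, loose, 269 x 189 x 20 mm (x, y, z). Origin: centre of the underside, z up. The floor is 2 to 4 mm above the bench; its flat part reaches about 105 mm either way in x and 68 mm either way in y, less in the rounded corners.
- casting_1: Plaster casting, 0.06 kg, at the start in the mould's cavity at +x, +y (or absent): round foot 38 mm across, 18 mm high, and a pouring stub 16 mm across on top, up to 48 mm above the underside. Origin: centre of the underside, z up. In its cavity the foot's top is level with the mould's top face; the stub stands above it. 1.5 mm play all round.
- casting_2: Plaster casting, 0.06 kg, at the start in the mould's cavity at -x, +y (or absent): round foot 38 mm across, 18 mm high, and a pouring stub 16 mm across on top, up to 48 mm above the underside. Origin: centre of the underside, z up. In its cavity the foot's top is level with the mould's top face; the stub stands above it. 1.5 mm play all round.
- casting_3: Plaster casting, 0.06 kg, at the start in the mould's cavity at -x, -y (or absent): round foot 38 mm across, 18 mm high, and a pouring stub 16 mm across on top, up to 48 mm above the underside. Origin: centre of the underside, z up. In its cavity the foot's top is level with the mould's top face; the stub stands above it. 1.5 mm play all round.
- casting_4: Plaster casting, 0.06 kg, at the start in the mould's cavity at +x, -y (or absent): round foot 38 mm across, 18 mm high, and a pouring stub 16 mm across on top, up to 48 mm above the underside. Origin: centre of the underside, z up. In its cavity the foot's top is level with the mould's top face; the stub stands above it. 1.5 mm play all round.
- marker: Marker pen lying flat, 131 mm long; a bystander, to be left alone. Origin: centre of the underside.
- vial: Sample vial with a screw cap, 20 mm across, 53 mm high; a bystander, to be left alone. Origin: centre of the underside.
- round_bottle: Round white plastic bottle, 46 mm across, 104 mm high; a bystander, to be left alone. Origin: centre of the underside.
Not all that is in view belongs to the job. Leave any green or pink look-alike of the casting_4 alone. What is shaped like the casting_3 but purple is not meant.

How it is judged:
By the outcome, as a careful person would: the job done as asked, in the order asked, and still so for the second after the job is handed in, with the robot touching nothing.
Of casting_1, casting_2, casting_3, casting_4 only 2 to 4 are there at a start; the rules pass over those that are not, and their reading is None.
At some moment in a run one of tray may be knocked a few centimetres aside while the robot is not near it.
Once in a run the grip may slacken for a moment while it holds something.
It also fails if it takes over 210 s, if anything falls off the work surface, if the arm or the gripper's body presses on something with over 40 N, if the wrist force passes 120 N, or if a joint passes its speed limit or range.

### The arm

A 7-joint arm with a two-finger parallel gripper is mounted at the origin on a cart in front of the work surface, level with it; the furniture and walls round the work are solid. World frame = base frame: x ahead of the robot, y to its left, z up, the work surface at z = 0. Lengths are in m, angles in degrees, forces in N, time in s.
With the tool pointing down it reaches from about 0.425 to 0.875 m from the base axis. Payload 4.7 kg.
Tool frame: the origin (TCP) lies at the very end of the fingers, on their centre line; the grasp point (between the pads) lies env.hold_point_z behind it (env.hold_point_z is the distance from the TCP to the grasp point, in m); z points along the fingers, y is the line along which they close (so a half turn about z gives the same grasp; the last joint's range is limited). The gripper opens to 87 mm and grips with 3 to 60 N. Pads are 19 mm wide; open, the fingers measure 117 mm over their backs; the gripper's body (75 mm by 190 mm) begins 51 mm behind the grasp point.
Start: joints at [67.787, 18.392, -4.016, 83.108, 1.295, 78.541, -3.26], TCP at [0.254, -0.598, 0.223] pointing down, gripper open.
Joint ranges: [-163.93, 163.93], [-17.29, 119.83], [-79.2, 71.16], [3.27, 140.29], [-89.18, 269.18], [5.43, 117.66], [-154.24, 154.24]. Speed limits (degrees/s): [147.25, 147.25, 180, 180, 180, 180, 180].

### API

Orientations are given as [roll, pitch, yaw] about the fixed x, y, z axes, in that order (R = Rz(yaw) Ry(pitch) Rx(roll)).
In Python, from cell import env gives the robot as it stands.
- The arm moves only by the shell command python3 -m jog 'ROWS' [FORCE]. ROWS is JSON, a list of rows, each an object with "dp": the shift along the tool's x, y, z in cm, a list of three; "twist": the turn about the tool's z in degrees; "fingers": the opening, from 0 (shut) to 1 (fully open). A call has 1 to 8 rows; each row is the pose to reach, as a shift and turn from the pose commanded when the call began, along the tool's axes at that moment; what a row does not reach only later rows make up. A row lasts 1/8 s, in which the tool goes at most 62.5 mm and 10.7 degrees, less where a joint would pass 70% of its speed; a pose out of reach is approached as far as the arm can. A call with a gripper value outside its range is refused whole. The fingers move at their own pace and stop on an object; FORCE is the grip in N (left out, the last holds). Time passes only in rows, so rows that repeat a pose let the fingers close. It gives the time, the measured TCP pose, the force, the opening and the grip force at its end, in the units of the state.
- env.get_obs(): the state, without advancing time (a new reading comes with each control period).
- env.read_camera(name): name is "scene" or "top"; returns a dict with "pixels" (384x512x3 uint8, blue, green, red), "depth" (384x512 float32, m along the optical axis (not along the pixel's ray), 0 where there is no reading), "fx", "fy", "cx", "cy" (pixels), "rvec" (rotation vector, rad) and "tvec" (3), from world to camera coordinates, as OpenCV has them. Camera axes: x right, y down, z forward; pixel columns grow to the right and rows downward; lengths in m; the calibration is good to about 2 mm. A picture is of the moment at which its call begins.
- env.sign_off(): hands the job in; it is judged then, once.
The state is a dict: "time_s": time; "qpos": joint angles; "joint_velocities": joint speeds; "effort": joint torques, N m; "tool_pos": TCP position; "tool_rot": TCP orientation; "force": force on the tool from outside, world axes, zero at the start; "wrist_torque": the same for the moment, N m; "grip_width": finger opening in m; "grasp_force": force on a finger pad.
Only numpy, scipy, OpenCV 4.12 (cv2) and the standard library are available. Lean on these libraries where they do the work, as an engineer would, in place of code of your own. Each camera call takes 0.05 s, during which the arm holds its last target. There are 200 camera calls.

## Working session

There is one attempt and no reset: what is moved stays moved. The work goes in short steps, Python scripts to look and compute and a shell command to move; the robot and the scene stay as the last step left them, time stands still between calls to the robot, and variables do not carry over. Pictures are saved under pics/ and viewed, at most 14 in all, crops included, and the job is handed in when it is done.

```bash
ls; mkdir -p pics; cat > h.py <<'E'
import numpy as np, cv2
from cell import env
from scipy.spatial.transform import Rotation as R
def cam(n):
    c=env.read_camera(n); c['R']=cv2.Rodrigues(np.array(c['rvec'],float))[0]; c['t']=np.array(c['tvec'],float).ravel(); return c
def ray(c,u,v,z):
    d=c['R'].T@np.array([(u-c['cx'])/c['fx'],(v-c['cy'])/c['fy'],1.]); o=-c['R'].T@c['t']
    return o+d*(z-o[2])/d[2]
def proj(c,p):
    q=c['R']@np.array(p,float)+c['t']; return q[0]/q[2]*c['fx']+c['cx'],q[1]/q[2]*c['fy']+c['cy']
def cloud(c):
    v,u=np.mgrid[:384,:512]; d=c['depth']; P=np.stack([(u-c['cx'])/c['fx']*d,(v-c['cy'])/c['fy']*d,d],-1)
    return (P-c['t'])@c['R']
def save(c,f,box=None,s=1):
    im=c['pixels']
    if box: im=im[box[1]:box[3],box[0]:box[2]]
    cv2.imwrite('pics/'+f,cv2.resize(im,None,fx=s,fy=s,interpolation=cv2.INTER_CUBIC))
def st():
    o=env.get_obs(); print(o['time_s'],'p',np.round(o['tool_pos'],4),'r',np.round(o['tool_rot'],1),'F',np.round(o['force'],1),'w',round(float(o['grip_width']),4),'g',o['grasp_force'],'q7',np.round(o['qpos'],0)); return o
E
python3 - <<'E'
from h import *
st(); print(env.hold_point_z)
for n in('scene','top'):
    c=cam(n); print(n,c['fx'],-c['R'].T@c['t']); save(c,n+'0.png',s=1.5)
E
```

```text
pics
0.0 p [ 0.2539 -0.5978  0.2215] r [-179.9    0.    23. ] F [-0.6 -0.5 -1.3] w 0.0869 g 0.0 q7 [68. 18. -4. 83.  1. 79. -3.]
0.0187
scene 358.69210441378425 [0.11747528 0.72495863 0.5946147 ]
top 492.0566722288777 [0.36722138 0.07400426 1.56785665]
```

View pics/top0.png

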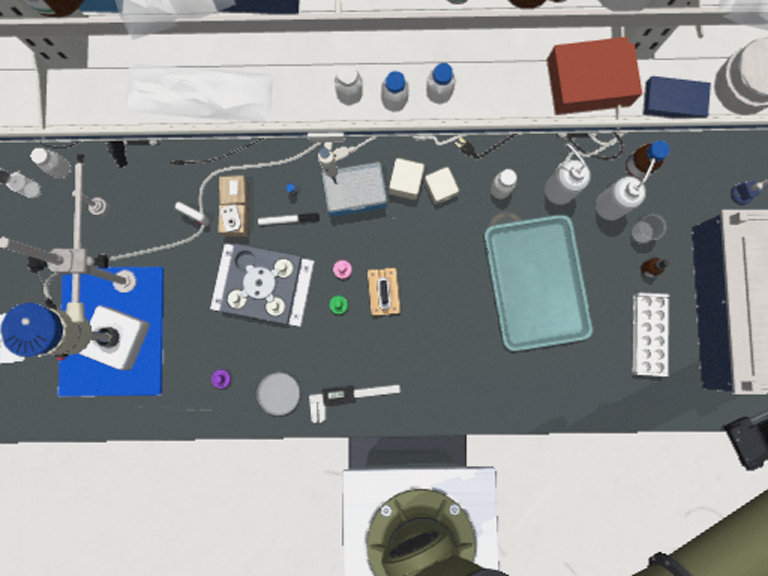

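View pics/scene0.png

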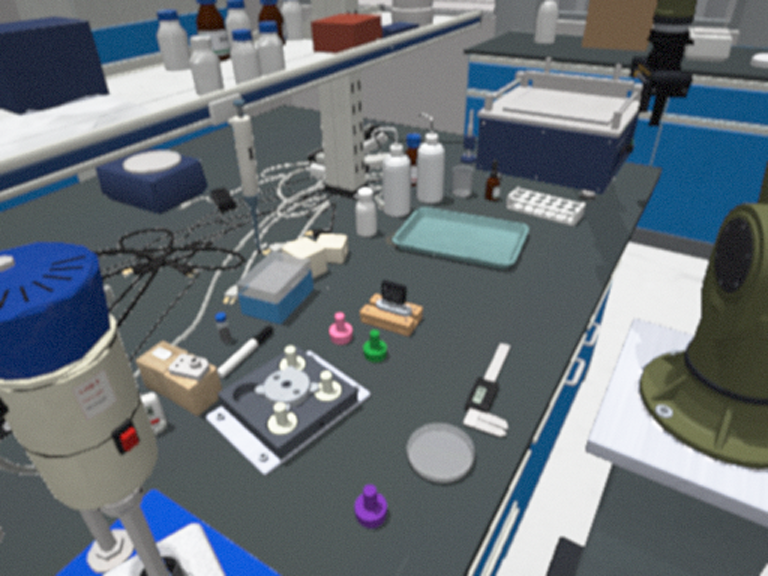

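```bash
python3 - <<'E'
from h import *
c=cam('top'); s=cam('scene')
np.savez('t0.npz',**{k:c[k] for k in('pixels','depth','R','t','fx','fy','cx','cy')});np.savez('s0.npz',**{k:s[k] for k in('pixels','depth','R','t','fx','fy','cx','cy')})
a=c['pixels'][155:225,135:275]; b=s['pixels'][175:315,130:290]
cv2.imwrite('pics/c1.png',cv2.resize(a,None,fx=5.5,fy=5.5,interpolation=cv2.INTER_CUBIC))
cv2.imwrite('pics/c2.png',cv2.resize(b,None,fx=4.2,fy=4.2,interpolation=cv2.INTER_CUBIC))
E
```

```text
(no output)
```

View pics/c1.png

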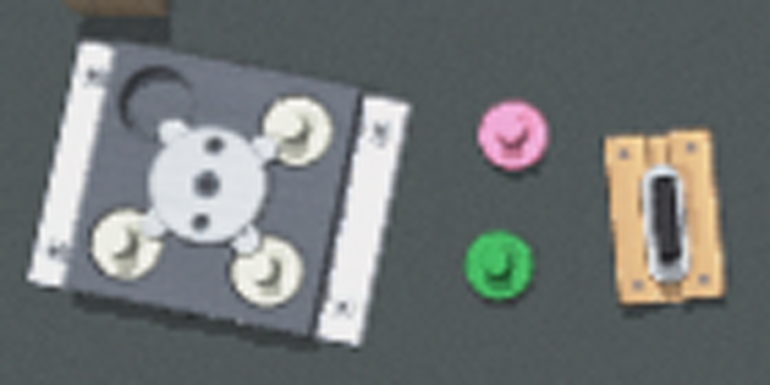

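View pics/c2.png

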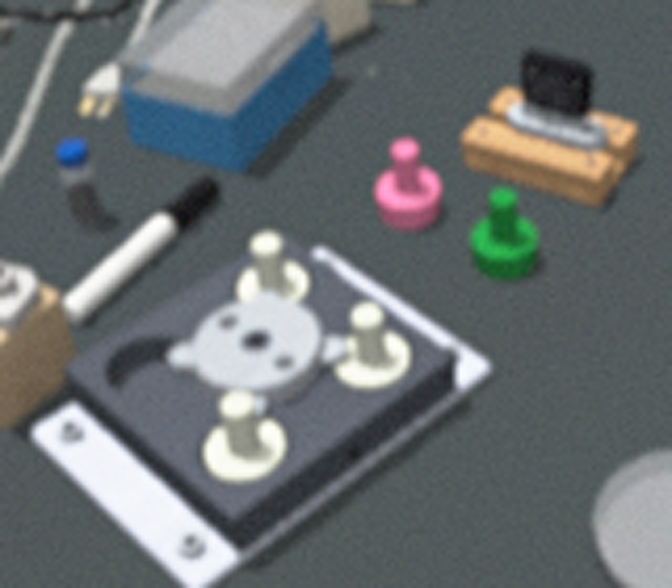

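```bash
python3 - <<'E'
from h import *
def ld(f): d=np.load(f); return {k:d[k] for k in d}
T=ld('t0.npz');S=ld('s0.npz')
def blob(c,u0,v0,r,z,dark=True):
    im=c['pixels'].astype(float).mean(2); v,u=np.mgrid[:384,:512]; m=(u-u0)**2+(v-v0)**2<=r*r
    bg=np.percentile(im[m],85); w=np.where(m,np.clip(bg-im-8,0,None),0); 
    uu,vv=(w*u).sum()/w.sum(),(w*v).sum()/w.sum(); return ray(c,uu,vv,z)[:2],(uu,vv)
k=5.5
f=lambda x,y:(135+(x+.5)/k-.5,155+(y+.5)/k-.5)
g=lambda x,y:(130+(x+.5)/4.2-.5,175+(y+.5)/4.2-.5)
for n,a,b,r1,r2 in(('hN',(214,145),(285,362),2.8,3.2),('ctr',(207,184),(256,340),3.5,4),('hF',(201,221),(229,321),2.8,3.2)):
    A=blob(T,*f(*a),r1,.048);B=blob(S,*g(*b),r2,.048);print(n,A,B, 'raw',ray(T,*f(*a),.048)[:2],ray(S,*g(*b),.048)[:2])
C=[ray(T,*f(*p),.008)[:2] for p in((80,40),(410,103),(362,345),(30,283))];print('corners',np.round(C,4),np.mean(C,0))
# spanner grip top (black)
im=T['pixels'].astype(int); v,u=np.mgrid[:384,:512]
u0,v0=f(665,218); m=((abs(u-u0)<6)&(abs(v-v0)<10)&(im.max(2)<60)).astype(np.uint8)
w=m*(90-im.max(2)); uu,vv=(w*u).sum()/w.sum(),(w*v).sum()/w.sum();print('grip top',m.sum(),ray(T,uu,vv,.08), cv2.minAreaRect(cv2.findNonZero(m)))
# rest corners
C=[ray(T,*f(*p),.024)[:2] for p in((605,138),(710,131),(724,297),(622,304))];print('rest',np.round(C,4),np.mean(C,0))
# scene grip top quad corners
for p in((525,53),(592,68)): print('Sgrip',ray(S,*g(*p),.08))
# castings stub tops z=.064
for p in((290,128),(120,240),(262,265)): print('stubT',ray(T,*f(*p),.064))
for p in((267,242),(237,402),(368,315)): print('stubS',ray(S,*g(*p),.064))
# tray
h=cv2.cvtColor(T['pixels'],cv2.COLOR_BGR2HSV); m=cv2.inRange(h,(80,40,60),(100,255,255)); m[:, :310]=0;m[:,400:]=0;m[:140]=0;m[240:]=0
r=cv2.minAreaRect(cv2.findNonZero(cv2.morphologyEx(m,cv2.MORPH_OPEN,np.ones((5,5)))));print(r,[ray(T,*p,.02)[:2] for p in cv2.boxPoints(r)])
print('tray c',ray(T,*r[0],.02))
E
```

```text
hN (array([0.56153403, 0.32365528]), (np.float64(173.51001821493625), np.float64(180.9336976320583))) (array([0.5174416 , 0.33143231]), (np.float64(197.2561004784689), np.float64(260.9063397129186))) raw [0.56146912 0.32368636] [0.51722151 0.33097175]
ctr (array([0.53924834, 0.32790691]), (np.float64(172.12858736889083), np.float64(188.06960946217362))) (array([0.54000483, 0.32666551]), (np.float64(190.5244405947741), np.float64(255.64869351811748))) raw [0.53931876 0.32760025] [0.54007087 0.32643271]
hF (array([0.51777615, 0.33139173]), (np.float64(170.99029898218828), np.float64(194.964058524173))) (array([0.56212932, 0.32326658]), (np.float64(183.75950389851738), np.float64(251.01886640003235))) raw [0.51836518 0.33093979] [0.56134418 0.32290447]
corners [[0.6297 0.4086]
 [0.5893 0.2162]
 [0.449  0.2448]
 [0.488  0.4364]] [0.53899841 0.32649982]
grip top 17 [0.51055485 0.066772   0.08      ] ((255.83448791503906, 194.01380920410156), (14.117733001708984, 2.8235464096069336), 85.2363510131836)
rest [[0.5648 0.1027]
 [0.5679 0.0423]
 [0.4721 0.0361]
 [0.4691 0.0944]] [0.51848789 0.06888957]
Sgrip [0.53529995 0.07164185 0.08      ]
Sgrip [0.49138453 0.06514363 0.08      ]
stubT [0.5683142  0.27846833 0.064     ]
stubT [0.50687831 0.37341234 0.064     ]
stubT [0.49156872 0.29417045 0.064     ]
stubS [0.57128339 0.27766568 0.064     ]
stubS [0.50833417 0.37474324 0.064     ]
stubS [0.49036333 0.29517619 0.064     ]
((358.52398681640625, 188.13201904296875), (85.95446014404297, 60.55272674560547), 79.69515228271484) [array([ 0.65264641, -0.14245454]), array([ 0.68457079, -0.33404838]), array([ 0.41412097, -0.36991387]), array([ 0.38342243, -0.18195854])]
tray c [ 0.53234868 -0.2571712   0.02      ]
```

```bash
cat >> h.py <<'E'
def go(x,y,z,yaw):
    o=env.get_obs(); p=np.array(o['tool_pos']); r=R.from_euler('xyz',o['tool_rot'],degrees=True)
    d=r.inv().apply(np.array([x,y,z])-p)*100; dy=(yaw-o['tool_rot'][2]+180)%360-180
    print('dp',np.round(d,2),'twist',round(-dy,1))
E
python3 -c "
from h import *
go(.513,.0675,.2,185)"
```

```text
dp [ 49.86 -51.11   2.24] twist -162.0
```

```bash
python3 -m jog '[{"dp":[25,-25,1],"twist":-40,"fingers":0.6},{"dp":[25,-25,1],"twist":-80,"fingers":0.6},{"dp":[25,-25,1],"twist":-80,"fingers":0.6},{"dp":[25,-25,1],"twist":-80,"fingers":0.6},{"dp":[25,-25,1],"twist":-80,"fingers":0.6},{"dp":[25,-25,1],"twist":-80,"fingers":0.6},{"dp":[25,-25,1],"twist":-80,"fingers":0.6},{"dp":[25,-25,1],"twist":-80,"fingers":0.6}]' 20; python3 -c "
from h import *
st();go(.513,.0675,.2,185)"
```

```text
time_s: 1.2
tool_pos: [0.3867, -0.2697, 0.2126]
tool_rot: [-180.0, 0.0, 103.3]
force: [1.1, 1.1, -0.4]
grip_width: 0.052
grasp_force: 0.0
1.2 p [ 0.3867 -0.2697  0.2126] r [-180.     0.   103.3] F [ 1.1  1.1 -0.4] w 0.052 g 0.0 q7 [ 54.  -2. -22. 108.  -1.  75.  46.]
dp [29.9  20.06  1.24] twist -81.7
```

```bash
python3 -m jog '[{"dp":[29.9,20,1.2],"twist":-82},{"dp":[29.9,20,1.2],"twist":-82},{"dp":[29.9,20,1.2],"twist":-82},{"dp":[29.9,20,1.2],"twist":-82},{"dp":[29.9,20,1.2],"twist":-82},{"dp":[29.9,20,1.2],"twist":-82},{"dp":[29.9,20,1.2],"twist":-82},{"dp":[29.9,20,1.2],"twist":-82}]'; python3 -c "
from h import *
st();go(.513,.0675,.10,185);c=cam('scene');save(c,'g1.png',(210,130,320,240),5)"
```

```text
1.2 p [ 0.3867 -0.2697  0.2126] r [-180.     0.   103.3] F [ 1.1  1.1 -0.4] w 0.052 g 0.0 q7 [ 54.  -2. -22. 108.  -1.  75.  46.]
dp [29.9  20.07 11.24] twist -81.7validation failed for argument at $[0]...
```

```bash
python3 -m jog '[{"dp":[29.9,20,1.2],"twist":-82,"fingers":0.6},{"dp":[29.9,20,1.2],"twist":-82,"fingers":0.6},{"dp":[29.9,20,1.2],"twist":-82,"fingers":0.6},{"dp":[29.9,20,1.2],"twist":-82,"fingers":0.6},{"dp":[29.9,20,1.2],"twist":-82,"fingers":0.6},{"dp":[29.9,20,1.2],"twist":-82,"fingers":0.6},{"dp":[29.9,20,1.2],"twist":-82,"fingers":0.6},{"dp":[29.9,20,1.2],"twist":-82,"fingers":0.6}]'; python3 -c "
from h import *
st();go(.513,.0675,.10,185)"
```

```text
time_s: 2.25
tool_pos: [0.5139, 0.0669, 0.2003]
tool_rot: [180.0, -0.0, -174.7]
force: [-0.1, 0.1, -0.6]
grip_width: 0.0522
grasp_force: 0.0
2.25 p [0.5139 0.0669 0.2003] r [ 180.    -0.  -174.7] F [-0.1  0.1 -0.6] w 0.0522 g 0.0 q7 [ 32.   6. -45. 102.   4.  74.  82.]
dp [ 0.08  0.07 10.03] twist 0.3
```

```bash
python3 -m jog '[{"dp":[0.1,0.1,5],"twist":0,"fingers":0.6},{"dp":[0.1,0.1,10],"twist":0,"fingers":0.6},{"dp":[0.1,0.1,12.5],"twist":0,"fingers":0.6},{"dp":[0.1,0.1,14.5],"twist":0,"fingers":0.6},{"dp":[0.1,0.1,15.4],"twist":0,"fingers":0.6},{"dp":[0.1,0.1,15.4],"twist":0,"fingers":0.6}]'; python3 -c "
from h import *
st();c=cam('scene');save(c,'g1.png',(210,130,320,240),5)"
```

```text
time_s: 3.0
tool_pos: [0.513, 0.0669, 0.0466]
tool_rot: [180.0, -0.0, -175.0]
force: [0.4, -0.5, 0.6]
grip_width: 0.0518
grasp_force: 0.0
3.0 p [0.513  0.0669 0.0466] r [ 180.   -0. -175.] F [ 0.4 -0.5  0.6] w 0.0518 g 0.0 q7 [ 28.  17. -43. 112.  13.  57.  74.]
```

View pics/g1.png

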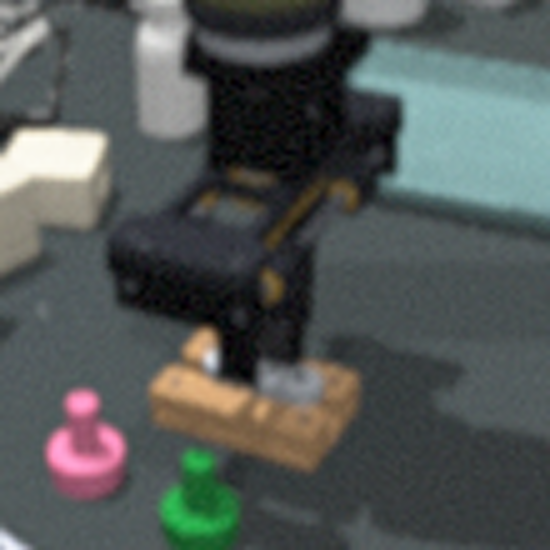

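The fingers straddle the grip over the rest (around (265,350) in the crop). I'll close and lift.

```bash
python3 -m jog '[{"dp":[0,0,0],"twist":0,"fingers":0},{"dp":[0,0,0],"twist":0,"fingers":0},{"dp":[0,0,0],"twist":0,"fingers":0},{"dp":[0,0,0],"twist":0,"fingers":0},{"dp":[0,0,-1],"twist":0,"fingers":0},{"dp":[0,0,-3],"twist":0,"fingers":0},{"dp":[0,0,-6],"twist":0,"fingers":0},{"dp":[0,0,-6],"twist":0,"fingers":0}]' 50; python3 -c "
from h import *
st();go(.5397,.3274,.125,170)"
```

```text
time_s: 4.05
tool_pos: [0.5152, 0.0673, 0.1098]
tool_rot: [-179.9, 0.3, -175.0]
force: [-0.1, -0.8, -1.6]
grip_width: 0.0139
grasp_force: 50.0
4.05 p [0.5152 0.0673 0.1098] r [-179.9    0.3 -175. ] F [-0.1 -0.8 -1.6] w 0.0139 g 49.99015440233052 q7 [ 31.  11. -45. 108.   9.  63.  77.]
dp [-4.73 25.7  -1.52] twist 15.0
```

```bash
python3 -m jog '[{"dp":[-1,5,-1.4],"twist":5,"fingers":0},{"dp":[-2,10,-1.4],"twist":10,"fingers":0},{"dp":[-3,15,-1.4],"twist":15,"fingers":0},{"dp":[-4,20,-1.4],"twist":15,"fingers":0},{"dp":[-4.7,25,-1.4],"twist":15,"fingers":0},{"dp":[-4.7,25.7,-1.4],"twist":15,"fingers":0},{"dp":[-4.7,25.7,-1.4],"twist":15,"fingers":0},{"dp":[-4.7,25.7,-1.4],"twist":15,"fingers":0}]'; python3 - <<'E'
from h import *
st();c=cam('scene');save(c,'g2.png',(130,150,280,290),4.2)
p=np.array(env.get_obs()['tool_pos']); print([np.round(proj(c,q),1) for q in ((.5618,.3235,.048),(.5176,.3314,.048))])
E
```

```text
time_s: 5.05
tool_pos: [0.5378, 0.3247, 0.1201]
tool_rot: [-179.9, 0.0, 169.9]
force: [0.4, -0.5, -1.4]
grip_width: 0.0139
grasp_force: 50.0
5.05 p [0.5378 0.3247 0.1201] r [-179.9    0.   169.9] F [ 0.4 -0.5 -1.4] w 0.0139 g 49.99014507047832 q7 [  2.  26. -46.  92.  20.  70.  32.]
[array([183.8, 251.1]), array([197.2, 260.9])]
```

View pics/g2.png

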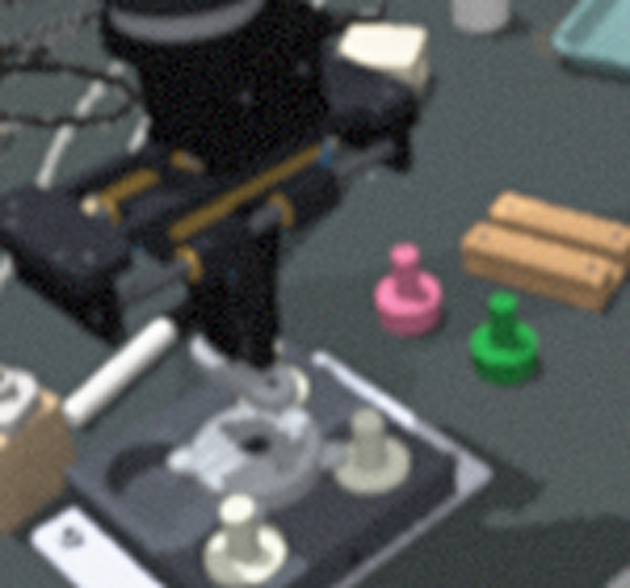

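```bash
python3 - <<'E'
from h import *
c=cam('scene'); o=env.get_obs(); p=np.array(o['tool_pos']); y=np.radians(o['tool_rot'][2]); X=np.array([np.cos(y),np.sin(y),0]); Y=np.array([np.sin(y),-np.cos(y),0]); Z=np.array([0,0,1])
im=cv2.resize(c['pixels'][210:290,150:230],None,fx=7,fy=7,interpolation=cv2.INTER_CUBIC)
def dot(q,col,r=2):
    u,v=proj(c,q); cv2.circle(im,(int((u-150+.5)*7),int((v-210+.5)*7)),r,col,-1)
for s in(-1,1):
    for l,col in((.022,(0,0,255)),):
        for a in np.linspace(0,2*np.pi,10): dot(p+X*s*l+.0025*(np.cos(a)*X+np.sin(a)*Y)-.033*Z,col,1)
    for w in(-1,1): dot(p+X*s*.034+Y*w*.005-.012*Z,(0,255,0)); dot(p+X*s*.034+Y*w*.005-.022*Z,(255,0,0))
cv2.imwrite('pics/g3.png',im)
E
```

```text
(no output)
```

View pics/g3.png

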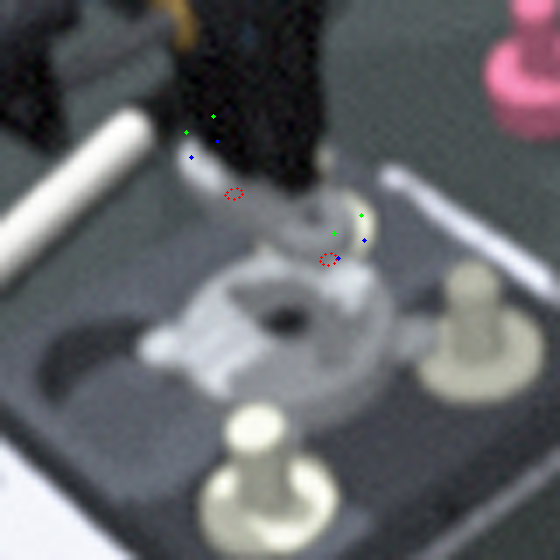

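```bash
python3 - <<'E'
from h import *
c=cam('scene'); o=env.get_obs(); p=np.array(o['tool_pos']); r=R.from_euler('xyz',o['tool_rot'],degrees=True)
Q=r.inv().apply((cloud(c)-p).reshape(-1,3)).reshape(384,512,3)*1000
m=(c['depth']>0)&(Q[...,2]>2)&(Q[...,2]<45)&(abs(Q[...,1])<25)&(abs(Q[...,0])<60)
g=c['pixels'].mean(2)
v,u=np.nonzero(m)
for vv in range(v.min(),v.max()+1):
    uu=u[v==vv]
    if len(uu): print(vv,' '.join('%d:%d,%d,%d/%d'%(a,*Q[vv,a],g[vv,a]) for a in uu if g[vv,a]>60 ))
E
```

```text
230 177:-34,3,17/137
231 176:-33,6,17/169 177:-30,6,16/177 178:-29,4,16/134
232 176:-29,9,16/189 177:-27,8,15/200 178:-25,7,15/175 179:-24,5,16/138
233 176:-26,11,16/190 177:-26,9,17/207 178:-23,8,16/201 179:-22,7,16/182 180:-21,5,16/154
234 176:-24,13,16/165 177:-24,11,17/192 178:-21,10,16/204 179:-21,8,17/205 180:-19,6,17/184 181:-16,6,16/142 182:-15,4,17/91
235 176:-28,11,22/133 177:-20,13,17/161 178:-18,12,16/184 179:-17,11,16/201 180:-15,9,16/202 181:-14,8,16/164 182:-13,6,17/119 183:-11,5,17/92 186:2,7,8/63 195:20,-1,3/62
236 176:-27,12,23/100 177:-24,12,22/128 178:-19,12,19/151 179:-16,12,17/176 180:-15,10,18/190 181:-11,10,16/165 182:-9,9,16/133 183:-8,7,16/110 184:-4,8,13/92 185:0,8,11/88 186:3,8,9/96 187:3,5,11/81 188:4,4,10/73 195:8,-9,18/80 196:11,-10,16/106
237 177:-22,13,22/101 178:-19,13,22/121 179:-18,11,22/141 180:-11,13,17/152 181:-9,12,16/142 182:-7,11,16/129 183:-5,9,16/120 184:-4,8,16/112 185:0,8,13/108 186:1,7,13/113 187:4,7,12/109 188:4,4,13/98 189:5,2,14/79 190:16,8,4/65 193:19,3,6/74 194:11,-5,16/90 195:13,-6,16/104 196:15,-6,15/126 197:15,-9,17/128
238 179:-
[... 1815 characters left out ...]
-4,21/154
244 187:9,13,23/123 188:10,11,24/124 189:16,12,19/115 190:19,12,18/128 191:21,11,17/139 192:25,11,15/145 193:26,9,16/146 194:27,8,16/147 195:28,7,16/146 196:30,5,16/142 197:30,3,18/139 198:30,1,19/126 199:31,0,20/121 200:29,-4,24/158
245 189:14,12,24/129 190:18,12,21/124 191:21,12,20/124 192:24,11,18/130 193:25,9,19/135 194:27,8,19/135 195:29,7,18/133 196:29,5,19/128 197:31,4,19/123 198:30,1,22/122 199:31,0,22/125
246 190:19,13,23/138 191:22,13,21/127 192:25,12,19/126 193:25,10,21/125 194:27,8,21/125 195:29,8,21/120 196:29,5,22/121 197:30,4,23/127 198:31,2,24/133
247 192:23,11,24/140 193:24,9,25/136 194:27,9,23/131 195:27,7,25/127 196:30,7,23/130
248 195:21,3,34/144 196:23,2,34/156
```

```bash
python3 - <<'E'
from h import *
o=env.get_obs(); p=np.array(o['tool_pos']); r=R.from_euler('xyz',o['tool_rot'],degrees=True)
A=[]
for i in range(6):
    c=cam('scene'); Q=r.inv().apply((cloud(c)-p).reshape(-1,3))*1000; g=c['pixels'].mean(2).ravel()
    # re-cast rays onto plane z=top for low noise
    m=(abs(Q[:,2]-16.3)<2)&(abs(Q[:,1])<14)&(abs(Q[:,0])<40)&(g>80)
    v,u=np.divmod(np.nonzero(m)[0],512)
    zt=p[2]-np.median(Q[m,2])/1000
    P=np.array([ray(c,a,b,zt) for a,b in zip(u,v)]); A.append(r.inv().apply(P-p)*1000); print(np.median(Q[m,2]),np.round([A[-1][:,0].min(),A[-1][:,0].max(),A[-1][:,1].min(),A[-1][:,1].max()],1))
A=np.concatenate(A)
for lo in range(-13,14,3):
    b=A[(A[:,1]>=lo)&(A[:,1]<lo+3)]
    if len(b): print(lo,np.round([b[:,0].min(),b[:,0].max()],1))
# hub from s0
d=np.load('s0.npz'); d={k:d[k] for k in d}; 
cx=np.array([.5397,.3274,.048]); Q=r.inv().apply((cloud(d)-cx).reshape(-1,3))*1000; m=(abs(Q[:,2])<2)&(np.hypot(Q[:,0],Q[:,1])<45)
v,u=np.divmod(np.nonzero(m)[0],512); print('hub z',np.median(Q[m,2])); P=np.array([ray(d,a,b,.048) for a,b in zip(u,v)]); B=r.inv().apply(P-cx)*1000
print('hub', np.round([B[:,0].min(),B[:,0].max(),B[:,1].min(),B[:,1].max()],1))
E
```

```text
16.584666828524448 [-33.3  31.3  -9.9  14.5]
16.777882688633998 [-33.6  33.4 -10.   14.4]
16.638242050563967 [-33.4  32.1  -9.3  14.5]
16.61287003967935 [-33.4  32.1  -9.3  14.7]
16.25912553898829 [-32.   32.4  -8.4  14.2]
16.37012248081304 [-32.1  33.8  -8.4  14.6]
-13 [11.7 11.7]
-10 [10.3 27.6]
-7 [11.1 30.1]
-4 [11.8 32.1]
-1 [ 8.9 33.1]
2 [-33.6  33.8]
5 [-32.6  33. ]
8 [-31.6  31.6]
11 [-29.   28.5]
hub z -0.9404882237449044
hub [-33.3  33.3 -33.3  32.9]
```

```bash
python3 -c "
from h import *
go(.5396,.3269,.09,170)"
```

```text
dp [-0.22  0.05  3.06] twist 0.0
```

```bash
python3 -m jog '[{"dp":[-0.2,0.05,2],"twist":0,"fingers":0},{"dp":[-0.2,0.05,3],"twist":0,"fingers":0},{"dp":[-0.2,0.05,3],"twist":0,"fingers":0},{"dp":[-0.2,0.05,3],"twist":0,"fingers":0}]' 60; python3 -c "
from h import *
st();go(.5396,.3269,.08,170)"
```

```text
time_s: 6.0
tool_pos: [0.5392, 0.3274, 0.0905]
tool_rot: [180.0, -0.0, 170.0]
force: [-0.5, 0.2, -1.9]
grip_width: 0.0139
grasp_force: 60.0
6.0 p [0.5392 0.3274 0.0905] r [180.  -0. 170.] F [-0.5  0.2 -1.9] w 0.0139 g 59.99028590507805 q7 [  1.  28. -45.  94.  21.  67.  31.]
dp [-0.04 -0.04  1.05] twist 0.0
```

Within 0.5 mm. Descend stepwise, watching force.

```bash
python3 -m jog '[{"dp":[0,0,0.3],"twist":0,"fingers":0},{"dp":[0,0,0.6],"twist":0,"fingers":0},{"dp":[0,0,0.8],"twist":0,"fingers":0},{"dp":[0,0,0.8],"twist":0,"fingers":0}]'; python3 -c "
from h import *
st()"
```

```text
time_s: 6.5
tool_pos: [0.5387, 0.3268, 0.0821]
tool_rot: [-179.9, -0.1, 170.0]
force: [-2.4, -1.1, -0.5]
grip_width: 0.0134
grasp_force: 60.0
6.5 p [0.5387 0.3268 0.0821] r [-1.799e+02 -1.000e-01  1.700e+02] F [-2.4 -1.1 -0.5] w 0.0134 g 59.990825252607465 q7 [  1.  29. -45.  94.  22.  66.  31.]
```

```bash
python3 -m jog '[{"dp":[0,0,0.2],"twist":0,"fingers":0},{"dp":[0,0,0.4],"twist":0,"fingers":0},{"dp":[0,0,0.4],"twist":0,"fingers":0}]'; python3 - <<'E'
from h import *
st()
o=env.get_obs(); p=np.array(o['tool_pos']); r=R.from_euler('xyz',o['tool_rot'],degrees=True)
c=cam('scene'); Q=r.inv().apply((cloud(c)-p).reshape(-1,3))*1000; g=c['pixels'].mean(2).ravel()
m=(abs(Q[:,2]-15)<5)&(abs(Q[:,1])<12)&(abs(Q[:,0])<40)&(g>80); print(m.sum(),np.median(Q[m,2]), 'bar top z',p[2]-np.median(Q[m,2])/1000)
E
```

```text
time_s: 6.88
tool_pos: [0.5387, 0.3268, 0.078]
tool_rot: [-179.9, -0.1, 170.0]
force: [-3.4, -2.6, -1.6]
grip_width: 0.0135
grasp_force: 60.0
6.875 p [0.5387 0.3268 0.078 ] r [-1.799e+02 -1.000e-01  1.700e+02] F [-3.4 -2.6 -1.6] w 0.0135 g 59.99437579885125 q7 [  1.  29. -45.  94.  22.  66.  31.]
130 16.81134319567928 bar top z 0.06119190910923096
```

```bash
python3 -m jog '[{"dp":[0,0,0.1],"twist":0,"fingers":0},{"dp":[0,0,0.2],"twist":0,"fingers":0},{"dp":[0,0,0.3],"twist":0,"fingers":0},{"dp":[0,0,0.35],"twist":0,"fingers":0},{"dp":[0,0,0.35],"twist":0,"fingers":0}]'; python3 -c "
from h import *
st()"
```

```text
time_s: 7.55
tool_pos: [0.5388, 0.3268, 0.0758]
tool_rot: [-179.9, -0.0, 170.0]
force: [-6.3, -3.6, 5.4]
grip_width: 0.0136
grasp_force: 60.0
7.55 p [0.5388 0.3268 0.0758] r [-179.9   -0.   170. ] F [-6.3 -3.6  5.4] w 0.0136 g 59.99989268369973 q7 [  1.  29. -44.  94.  22.  66.  31.]
```

```bash
python3 -m jog '[{"dp":[0,0,0.05],"twist":-3,"fingers":0},{"dp":[0,0,0.05],"twist":-6,"fingers":0},{"dp":[0,0,0.05],"twist":-9,"fingers":0},{"dp":[0,0,0.05],"twist":-12,"fingers":0},{"dp":[0,0,0.05],"twist":-15,"fingers":0},{"dp":[0,0,0.05],"twist":-18,"fingers":0},{"dp":[0,0,0.05],"twist":-20,"fingers":0},{"dp":[0,0,0.05],"twist":-20,"fingers":0}]'; python3 -c "
from h import *
o=st();print(o['wrist_torque'])"
```

```text
time_s: 8.55
tool_pos: [0.5385, 0.3264, 0.0758]
tool_rot: [-179.9, -0.1, -170.0]
force: [-7.9, -6.2, 9.5]
grip_width: 0.0135
grasp_force: 60.0
8.55 p [0.5385 0.3264 0.0758] r [-1.799e+02 -1.000e-01 -1.700e+02] F [-7.9 -6.2  9.5] w 0.0135 g 59.9955125246197 q7 [  3.  30. -48.  94.  24.  67.  49.]
[-1.34908072  1.75922956 -0.07272818]
```

```bash
python3 -m jog '[{"dp":[0.05,-0.03,0],"twist":-4,"fingers":0},{"dp":[0.05,-0.03,0],"twist":-8,"fingers":0},{"dp":[0.05,-0.03,0],"twist":-12,"fingers":0},{"dp":[0.05,-0.03,0],"twist":-16,"fingers":0},{"dp":[0.05,-0.03,0],"twist":-20,"fingers":0},{"dp":[0.05,-0.03,0],"twist":-23,"fingers":0},{"dp":[0.05,-0.03,0],"twist":-25,"fingers":0},{"dp":[0.05,-0.03,0],"twist":-25,"fingers":0}]'; python3 -c "
from h import *
o=st();print(o['wrist_torque'])"
```

```text
time_s: 9.55
tool_pos: [0.5388, 0.3251, 0.0758]
tool_rot: [-179.9, -0.1, -145.0]
force: [-6.9, -7.7, 9.8]
grip_width: 0.0136
grasp_force: 60.0
9.55 p [0.5388 0.3251 0.0758] r [-1.799e+02 -1.000e-01 -1.450e+02] F [-6.9 -7.7  9.8] w 0.0136 g 59.9892599042505 q7 [  7.  32. -53.  94.  28.  68.  72.]
[-1.63411146  1.5271093  -0.04008401]
```

```bash
python3 -m jog '[{"dp":[0,0,0],"twist":-2,"fingers":0},{"dp":[0,0,0],"twist":-3,"fingers":0},{"dp":[0,0,0],"twist":-3,"fingers":0}]'; python3 -c "
from h import *
o=st();print(o['wrist_torque'],o['effort'])"; python3 -m jog '[{"dp":[0,0,0],"twist":-2,"fingers":0},{"dp":[0,0,0],"twist":-3,"fingers":0},{"dp":[0,0,0],"twist":-3,"fingers":0}]'; python3 -c "
from h import *
o=st();print(o['wrist_torque'],o['effort'])"
```

```text
time_s: 9.93
tool_pos: [0.539, 0.3249, 0.0758]
tool_rot: [-179.9, -0.2, -142.2]
force: [-7.4, -7.5, 9.7]
grip_width: 0.0136
grasp_force: 60.3
9.925 p [0.539  0.3249 0.0758] r [-179.9   -0.2 -142.2] F [-7.4 -7.5  9.7] w 0.0136 g 60.336388405412436 q7 [  7.  33. -54.  94.  28.  68.  75.]
[-1.6210159   1.55987036 -0.78614767] [ -2.44747281 -41.99499607 -14.13526028 -27.04512477   0.76347381
  -3.65825728   0.81603907]
time_s: 10.3
tool_pos: [0.539, 0.3248, 0.0758]
tool_rot: [-179.9, -0.2, -139.3]
force: [-7.7, -8.5, 9.6]
grip_width: 0.0136
grasp_force: 62.2
10.3 p [0.539  0.3248 0.0758] r [-179.9   -0.2 -139.3] F [-7.7 -8.5  9.6] w 0.0136 g 62.229891064198455 q7 [  8.  33. -54.  94.  29.  68.  77.]
[-1.58178029  1.63232839 -1.3201919 ] [ -2.86302321 -41.95630789 -14.61027414 -26.77990615   1.09511331
  -3.66509937   1.37747001]
```

```bash
python3 -m jog '[{"dp":[0,0,0],"twist":3,"fingers":0},{"dp":[0,0,0],"twist":4.5,"fingers":0},{"dp":[0,0,-0.5],"twist":4.5,"fingers":0},{"dp":[0,0,-1.5],"twist":4.5,"fingers":0},{"dp":[0,0,-3],"twist":4.5,"fingers":0},{"dp":[0,0,-5],"twist":4.5,"fingers":0},{"dp":[0,0,-5],"twist":4.5,"fingers":0},{"dp":[0,0,-5],"twist":4.5,"fingers":0}]'; python3 -c "
from h import *
o=st();print(o['wrist_torque']);c=cam('scene');save(c,'g4.png',(130,150,280,290),4.2);go(.5185,.0687,.13,184.5)"
```

```text
time_s: 11.3
tool_pos: [0.539, 0.3269, 0.1247]
tool_rot: [-180.0, 0.0, -143.5]
force: [0.2, 0.4, -3.2]
grip_width: 0.0136
grasp_force: 60.0
11.3 p [0.539  0.3269 0.1247] r [-180.     0.  -143.5] F [ 0.2  0.4 -3.2] w 0.0136 g 59.99009734019637 q7 [  8.  30. -55.  92.  25.  72.  75.]
[ 0.19508067 -0.09474312 -0.07818755]
dp [ 16.97 -19.52  -0.57] twist 32.0
```

View pics/g4.png

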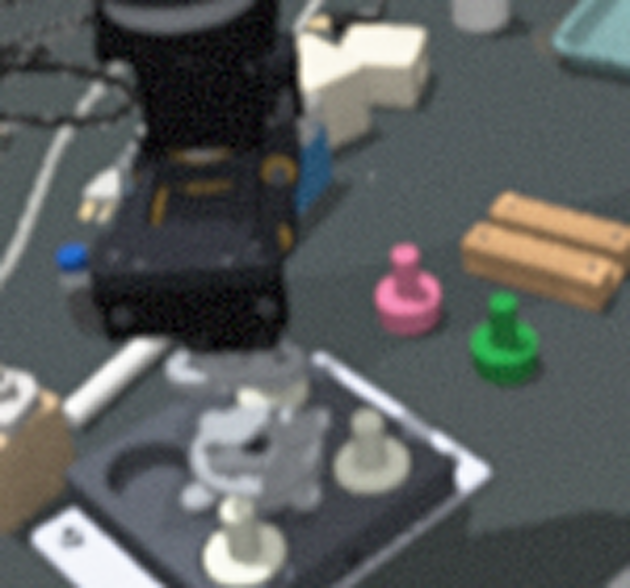

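The collar lobes (e.g. (195,497), (315,495)) now sit between the cavities. Next I measure how the bar sits in the grip.

```bash
cat >> h.py <<'E'
def bar(zg=16.5,n=4):
    o=env.get_obs(); p=np.array(o['tool_pos']); r=R.from_euler('xyz',o['tool_rot'],degrees=True); A=[]
    for i in range(n):
        c=cam('scene'); Q=r.inv().apply((cloud(c)-p).reshape(-1,3))*1000; g=c['pixels'].mean(2).ravel()
        m=(abs(Q[:,2]-zg)<2)&(abs(Q[:,1])<18)&(abs(Q[:,0])<42)&(g>80); zt=np.median(Q[m,2])
        v,u=np.divmod(np.nonzero(m)[0],512); A.append(r.inv().apply(np.array([ray(c,a,b,p[2]-zt/1000) for a,b in zip(u,v)])-p)*1000)
    A=np.concatenate(A)[:,:2]; print('ztop',zt,'X',A[:,0].min(),A[:,0].max(),'Y',A[:,1].min(),A[:,1].max())
    h=cv2.minAreaRect(A.astype(np.float32)); print(h)
    for lo in range(-15,18,3):
        b=A[(A[:,1]>=lo)&(A[:,1]<lo+3)]
        if len(b): print(lo,np.round([b[:,0].min(),b[:,0].max()],1))
E
python3 -c "
from h import *
bar()"
```

```text
ztop 17.024736146464907 X -36.02836400841078 29.776760952353314 Y -7.450299065764728 16.461880478009707
((-3.0924224853515625, 4.844034194946289), (23.737173080444336, 65.65040588378906), 88.89188385009766)
-9 [-32.6  27.2]
-6 [-34.3  29.3]
-3 [-36.   29.5]
0 [-35.9  29.5]
3 [-35.5  29.7]
6 [-35.2  29.8]
9 [-34.8  27.9]
12 [-32.5  27.9]
15 [-26.1  10. ]
```

```bash
python3 -c "
from h import *
go(.5155,.0673,.125,184.5)"
```

```text
dp [ 17.28 -19.46  -0.1 ] twist 32.0
```

```bash
python3 -m jog '[{"dp":[3.5,-4,-0.1],"twist":8,"fingers":0},{"dp":[7,-8,-0.1],"twist":16,"fingers":0},{"dp":[10.5,-12,-0.1],"twist":24,"fingers":0},{"dp":[14,-16,-0.1],"twist":32,"fingers":0},{"dp":[17.2,-19.4,-0.1],"twist":32,"fingers":0},{"dp":[17.3,-19.5,-0.1],"twist":32,"fingers":0},{"dp":[17.3,-19.5,-0.1],"twist":32,"fingers":0},{"dp":[17.3,-19.5,-0.1],"twist":32,"fingers":0}]'; python3 -c "
from h import *
st();bar(17);go(.5155,.0673,.07,184.5)"
```

```text
time_s: 12.55
tool_pos: [0.5158, 0.0691, 0.1256]
tool_rot: [179.9, 0.0, -175.3]
force: [0.6, -0.3, -1.5]
grip_width: 0.0137
grasp_force: 60.0
12.55 p [0.5158 0.0691 0.1256] r [ 179.9    0.  -175.3] F [ 0.6 -0.3 -1.5] w 0.0137 g 59.99026299454272 q7 [ 36.  12. -51. 107.  10.  66.  76.]
ztop 16.604287258209737 X -36.283277460521504 31.289466929212917 Y -9.935628058969172 17.44995930724558
((-2.4256954193115234, 5.207005500793457), (26.987773895263672, 67.3453369140625), 85.12643432617188)
-12 [16.3 16.6]
-9 [-24.6  23.2]
-6 [-31.6  27.4]
-3 [-36.2  29.2]
0 [-31.7  27.1]
3 [-36.3  31.3]
6 [-33.9  30.7]
9 [-33.7  31. ]
12 [-29.3  24.3]
15 [-27.3  26. ]
dp [ 0.04 -0.1   5.55] twist 0.1
```

```bash
python3 -m jog '[{"dp":[0,-0.12,2],"twist":0,"fingers":0},{"dp":[0,-0.12,4],"twist":0,"fingers":0},{"dp":[0,-0.12,5],"twist":0,"fingers":0},{"dp":[0,-0.12,6],"twist":0,"fingers":0},{"dp":[0,-0.12,6.4],"twist":0,"fingers":0},{"dp":[0,-0.12,6.8],"twist":0,"fingers":0},{"dp":[0,-0.12,6.8],"twist":0,"fingers":0}]'; python3 -c "
from h import *
st()"
```

```text
time_s: 13.62
tool_pos: [0.516, 0.0659, 0.0576]
tool_rot: [-180.0, 0.0, -175.5]
force: [-1.2, -0.4, -1.6]
grip_width: 0.013
grasp_force: 60.0
13.625 p [0.516  0.0659 0.0576] r [-180.     0.  -175.5] F [-1.2 -0.4 -1.6] w 0.013 g 59.9902093783021 q7 [ 34.  18. -49. 111.  16.  59.  72.]
```

```bash
python3 -m jog '[{"dp":[0,0.1,0.2],"twist":0,"fingers":0},{"dp":[0,0.1,0.4],"twist":0,"fingers":0},{"dp":[0,0.1,0.5],"twist":0,"fingers":0},{"dp":[0,0.1,0.6],"twist":0,"fingers":0},{"dp":[0,0.1,0.6],"twist":0,"fingers":0}]'; python3 -c "
from h import *
st()"
```

```text
time_s: 14.25
tool_pos: [0.5159, 0.0669, 0.0517]
tool_rot: [-180.0, 0.0, -175.5]
force: [-1.7, -0.6, 0.3]
grip_width: 0.0136
grasp_force: 60.0
14.25 p [0.5159 0.0669 0.0517] r [-180.     0.  -175.5] F [-1.7 -0.6  0.3] w 0.0136 g 59.990375842899084 q7 [ 33.  18. -49. 111.  16.  58.  72.]
```

```bash
python3 -m jog '[{"dp":[0,0,0.05],"twist":0,"fingers":0.3},{"dp":[0,0,0],"twist":0,"fingers":0.4},{"dp":[0,0,0],"twist":0,"fingers":0.4},{"dp":[0,0,-3],"twist":0,"fingers":0.4},{"dp":[0,0,-7],"twist":0,"fingers":0.4},{"dp":[0,0,-10],"twist":0,"fingers":0.4},{"dp":[0,0,-10],"twist":0,"fingers":0.4},{"dp":[0,0,-10],"twist":0,"fingers":0.4}]' 30; python3 - <<'E'
from h import *
st();c=cam('scene');save(c,'g5.png',(130,130,330,290),4)
go(.5717,.2792,.15,180)
T=cam('top');h=cv2.cvtColor(T['pixels'],cv2.COLOR_BGR2HSV); m=cv2.inRange(h,(80,40,60),(100,255,255)); m[:, :310]=0;m[:,400:]=0;m[:140]=0;m[240:]=0
r=cv2.minAreaRect(cv2.findNonZero(cv2.morphologyEx(m,cv2.MORPH_OPEN,np.ones((5,5)))));print(r,ray(T,*r[0],.02))
E
```

```text
time_s: 15.25
tool_pos: [0.5154, 0.0667, 0.1508]
tool_rot: [-180.0, -0.1, -175.5]
force: [-0.1, -0.9, -0.7]
grip_width: 0.035
grasp_force: 0.0
15.25 p [0.5154 0.0667 0.1508] r [-1.800e+02 -1.000e-01 -1.755e+02] F [-0.1 -0.9 -0.7] w 0.035 g 0.0 q7 [ 38.  10. -52. 105.   9.  68.  77.]
dp [-7.320e+00  2.074e+01  2.000e-02] twist 4.5
((358.531982421875, 188.17599487304688), (85.8650131225586, 60.55271911621094), 79.69515228271484) [ 0.53220838 -0.25719079  0.02      ]
```

View pics/g5.png

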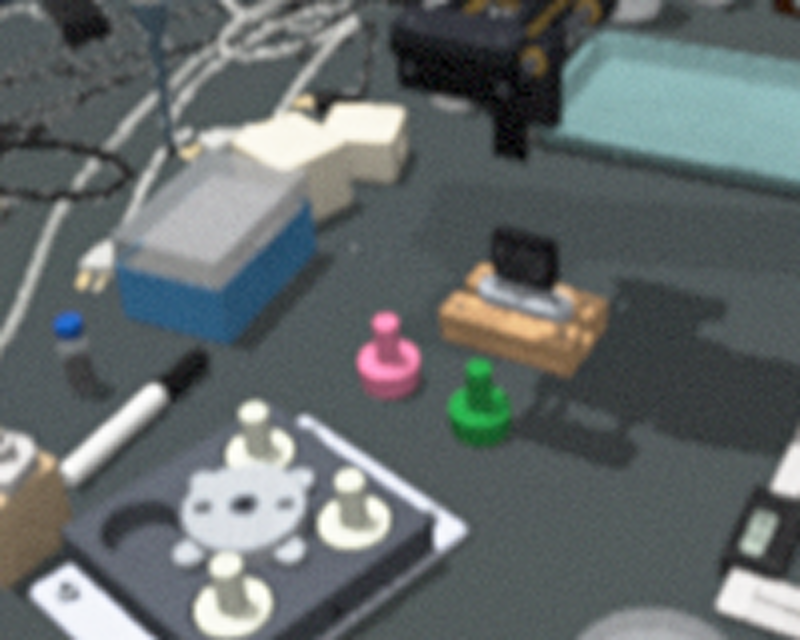

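Spanner stands on its rest, collar open. First casting (+x,−y).

```bash
python3 -m jog '[{"dp":[-1.8,5.2,0],"twist":10,"fingers":0.42},{"dp":[-3.6,10.4,0],"twist":20,"fingers":0.42},{"dp":[-5.4,15.6,0],"twist":30,"fingers":0.42},{"dp":[-7.3,20.7,0],"twist":40,"fingers":0.42},{"dp":[-7.3,20.7,0],"twist":50,"fingers":0.42},{"dp":[-7.3,20.7,0],"twist":61,"fingers":0.42},{"dp":[-7.3,20.7,0],"twist":61,"fingers":0.42},{"dp":[-7.3,20.7,0],"twist":61,"fingers":0.42}]' 30; python3 -c "
from h import *
st();go(.5712,.279,.043,123.5)"
```

```text
time_s: 16.35
tool_pos: [0.572, 0.2787, 0.1507]
tool_rot: [-179.9, -0.0, 123.7]
force: [0.5, 0.5, -0.2]
grip_width: 0.0365
grasp_force: 0.0
16.35 p [0.572  0.2787 0.1507] r [-179.9   -0.   123.7] F [ 0.5  0.5 -0.2] w 0.0365 g 0.0 q7 [  5.  25. -43.  89.  17.  73.  -7.]
dp [ 0.07 -0.04 10.77] twist 0.2
```

```bash
python3 -m jog '[{"dp":[0.07,0,5],"twist":0,"fingers":0.42},{"dp":[0.07,0,8],"twist":0,"fingers":0.42},{"dp":[0.07,0,10],"twist":0,"fingers":0.42},{"dp":[0.07,0,10.8],"twist":0,"fingers":0.42},{"dp":[0.07,0,10.8],"twist":0,"fingers":0},{"dp":[0.07,0,10.8],"twist":0,"fingers":0},{"dp":[0.07,0,10.8],"twist":0,"fingers":0},{"dp":[0.07,0,10.8],"twist":0,"fingers":0}]' 25; python3 -c "
from h import *
st()"
```

```text
time_s: 17.35
tool_pos: [0.572, 0.2796, 0.0446]
tool_rot: [180.0, 0.0, 123.5]
force: [-2.4, -2.2, 5.7]
grip_width: 0.0151
grasp_force: 25.0
17.35 p [0.572  0.2796 0.0446] r [180.    0.  123.5] F [-2.4 -2.2  5.7] w 0.0151 g 25.002548396587372 q7 [  3.  31. -40.  95.  22.  63. -10.]
```

```bash
python3 -m jog '[{"dp":[0,0,-0.5],"twist":0,"fingers":0},{"dp":[0,0,-1.5],"twist":0,"fingers":0},{"dp":[0,0,-3],"twist":0,"fingers":0},{"dp":[0,0,-6],"twist":0,"fingers":0},{"dp":[0,0,-10],"twist":0,"fingers":0},{"dp":[0,0,-10],"twist":0,"fingers":0}]'; python3 -c "
from h import *
st();go(.596,-.248,.145,123.5)"
```

```text
time_s: 18.1
tool_pos: [0.5742, 0.2815, 0.1485]
tool_rot: [179.5, 0.1, 123.5]
force: [0.0, 0.8, -0.8]
grip_width: 0.0154
grasp_force: 25.0
18.1 p [0.5742 0.2815 0.1485] r [1.795e+02 1.000e-01 1.235e+02] F [ 0.   0.8 -0.8] w 0.0154 g 24.99949961900711 q7 [  5.  25. -43.  89.  18.  72.  -7.]
dp [-45.34 -27.43   0.18] twist 0.0
```

```bash
python3 -m jog '[{"dp":[-3,-1.8,0.1],"twist":0,"fingers":0},{"dp":[-8,-4.8,0.1],"twist":0,"fingers":0},{"dp":[-13,-7.9,0.1],"twist":0,"fingers":0},{"dp":[-18,-10.9,0.1],"twist":0,"fingers":0},{"dp":[-23,-13.9,0.1],"twist":0,"fingers":0},{"dp":[-28,-16.9,0.1],"twist":0,"fingers":0},{"dp":[-33,-20,0.1],"twist":0,"fingers":0},{"dp":[-36,-21.8,0.1],"twist":0,"fingers":0}]';  python3 -c "
from h import *
st();go(.596,-.248,.145,123.5)
T=cam('top');h=cv2.cvtColor(T['pixels'],cv2.COLOR_BGR2HSV); m=cv2.inRange(h,(80,40,60),(100,255,255)); m[:, :310]=0;m[:,420:]=0;m[:140]=0;m[240:]=0
r=cv2.minAreaRect(cv2.findNonZero(cv2.morphologyEx(m,cv2.MORPH_OPEN,np.ones((5,5)))));print(r,ray(T,*r[0],.02))"
```

```text
time_s: 19.1
tool_pos: [0.5882, -0.1453, 0.1422]
tool_rot: [-179.9, 0.0, 123.3]
force: [-0.4, -1.0, -1.5]
grip_width: 0.0147
grasp_force: 25.0
19.1 p [ 0.5882 -0.1453  0.1422] r [-179.9    0.   123.3] F [-0.4 -1.  -1.5] w 0.0147 g 25.00020146369934 q7 [ 40.  19. -34.  95.  12.  70.  36.]
dp [-9.01 -4.98 -0.26] twist -0.2
((359.4761047363281, 193.71121215820312), (74.75651550292969, 60.27030944824219), 78.92979431152344) [ 0.51457485 -0.25945754  0.02      ]
```

```bash
python3 -m jog '[{"dp":[-4.5,-2.5,0],"twist":0,"fingers":0},{"dp":[-9,-5,0],"twist":0,"fingers":0},{"dp":[-9,-5,2],"twist":0,"fingers":0},{"dp":[-9,-5,5],"twist":0,"fingers":0},{"dp":[-9,-5,8],"twist":0,"fingers":0},{"dp":[-9,-5,9.5],"twist":0,"fingers":0},{"dp":[-9,-5,9.5],"twist":0,"fingers":0}]';  python3 - <<'E'
from h import *
o=st();c=cam('scene');P=cloud(c); hs=cv2.cvtColor(c['pixels'],cv2.COLOR_BGR2HSV)
p=np.array(o['tool_pos']); m=(np.hypot(P[...,0]-p[0],P[...,1]-p[1])<.03)&(P[...,2]<p[2]+.005)&(c['depth']>0)&(hs[...,1]<70)&(hs[...,2]>110)
print(m.sum(),np.percentile(P[m],[2,50,98],axis=0)); save(c,'g6.png',(240,110,370,200),5)
E
```

```text
time_s: 20.02
tool_pos: [0.5962, -0.2426, 0.0463]
tool_rot: [-179.9, -0.1, 123.6]
force: [-0.1, -0.1, 0.0]
grip_width: 0.0149
grasp_force: 25.0
20.025 p [ 0.5962 -0.2426  0.0463] r [-1.799e+02 -1.000e-01  1.236e+02] F [-0.1 -0.1  0. ] w 0.0149 g 24.999440610408783 q7 [ 43.  29. -30.  94.  16.  62.  42.]
166 [[ 0.57096273 -0.26409059  0.00179689]
 [ 0.5933284  -0.23524185  0.02404323]
 [ 0.62103172 -0.21742865  0.04665273]]
```

View pics/g6.png

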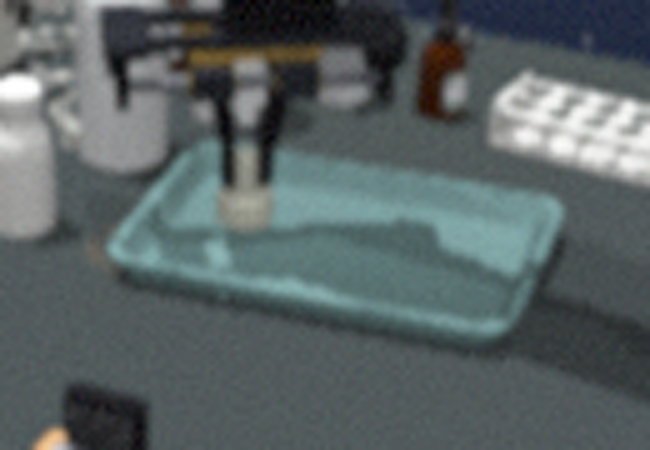

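```bash
python3 -m jog '[{"dp":[0,0,0.5],"twist":0,"fingers":0},{"dp":[0,0,1],"twist":0,"fingers":0},{"dp":[0,0,1.2],"twist":0,"fingers":0},{"dp":[0,0,1.35],"twist":0,"fingers":0},{"dp":[0,0,1.45],"twist":0,"fingers":0},{"dp":[0,0,1.45],"twist":0,"fingers":0}]';  python3 - <<'E'
from h import *
st()
E
python3 -m jog '[{"dp":[0,0,0.07],"twist":0,"fingers":0},{"dp":[0,0,0.14],"twist":0,"fingers":0},{"dp":[0,0,0.14],"twist":0,"fingers":0}]'
```

```text
time_s: 20.82
tool_pos: [0.597, -0.2436, 0.033]
tool_rot: [-180.0, 0.0, 123.5]
force: [0.7, 0.6, -1.4]
grip_width: 0.0147
grasp_force: 25.0
20.825 p [ 0.597  -0.2436  0.033 ] r [-180.     0.   123.5] F [ 0.7  0.6 -1.4] w 0.0147 g 24.999435245990753 q7 [ 43.  30. -30.  94.  16.  61.  42.]
time_s: 21.2
tool_pos: [0.597, -0.2436, 0.0316]
tool_rot: [-180.0, -0.0, 123.5]
force: [0.3, -1.5, -1.8]
grip_width: 0.015
grasp_force: 25.0
```

```bash
python3 -m jog '[{"dp":[0,0,0.05],"twist":0,"fingers":0},{"dp":[0,0,0.1],"twist":0,"fingers":0},{"dp":[0,0,0.1],"twist":0,"fingers":0}]'; python3 -m jog '[{"dp":[0,0,0.05],"twist":0,"fingers":0},{"dp":[0,0,0.1],"twist":0,"fingers":0},{"dp":[0,0,0.1],"twist":0,"fingers":0}]'
```

```text
time_s: 21.58
tool_pos: [0.5971, -0.2436, 0.0311]
tool_rot: [-180.0, 0.0, 123.5]
force: [0.5, 0.4, 2.1]
grip_width: 0.0152
grasp_force: 25.0
time_s: 21.95
tool_pos: [0.5972, -0.2436, 0.031]
tool_rot: [-180.0, 0.0, 123.5]
force: [-3.3, 0.5, 7.6]
grip_width: 0.0156
grasp_force: 25.0
```

```bash
python3 -m jog '[{"dp":[0,0,-0.1],"twist":0,"fingers":0.2},{"dp":[0,0,-0.1],"twist":0,"fingers":0.42},{"dp":[0,0,-0.1],"twist":0,"fingers":0.42},{"dp":[0,0,-2],"twist":0,"fingers":0.42},{"dp":[0,0,-6],"twist":0,"fingers":0.42},{"dp":[0,0,-11],"twist":0,"fingers":0.42},{"dp":[0,0,-11],"twist":0,"fingers":0.42}]'; python3 -c "
from h import *
st();go(.4913,.2954,.145,33.5)"
```

```text
time_s: 22.82
tool_pos: [0.6006, -0.2443, 0.1463]
tool_rot: [179.7, 0.5, 123.5]
force: [-0.6, -0.5, 0.1]
grip_width: 0.0364
grasp_force: 0.0
22.825 p [ 0.6006 -0.2443  0.1463] r [179.7   0.5 123.5] F [-0.6 -0.5  0.1] w 0.0364 g 0.0 q7 [ 44.  23. -32.  89.  13.  71.  44.]
dp [51.03 20.7  -0.21] twist 90.0
```

```bash
python3 -m jog '[{"dp":[4,1.6,0],"twist":5,"fingers":0.42},{"dp":[9,3.6,0],"twist":15,"fingers":0.42},{"dp":[14,5.7,0],"twist":25,"fingers":0.42},{"dp":[19,7.7,0],"twist":35,"fingers":0.42},{"dp":[24,9.7,0],"twist":45,"fingers":0.42},{"dp":[29,11.8,0],"twist":55,"fingers":0.42},{"dp":[34,13.8,0],"twist":65,"fingers":0.42},{"dp":[37,15,0],"twist":70,"fingers":0.42}]'; python3 -c "
from h import *
st();go(.4913,.2954,.14,33.5)"
```

```text
time_s: 23.82
tool_pos: [0.5165, 0.151, 0.14]
tool_rot: [-180.0, -0.0, 53.5]
force: [0.6, -0.4, 0.1]
grip_width: 0.0363
grasp_force: 0.0
23.825 p [0.5165 0.151  0.14  ] r [-180.    -0.    53.5] F [ 0.6 -0.4  0.1] w 0.0363 g 0.0 q7 [ 14.  11. -37. 104.   7.  67. -61.]
dp [ 10.11 -10.61   0.  ] twist 20.0
```

```bash
python3 -m jog '[{"dp":[4,-4,0],"twist":10,"fingers":0.42},{"dp":[8,-8,0],"twist":20,"fingers":0.42},{"dp":[10.1,-10.6,0],"twist":20,"fingers":0.42},{"dp":[10.1,-10.6,0],"twist":20,"fingers":0.42},{"dp":[10.1,-10.6,0],"twist":20,"fingers":0.42}]'; python3 -c "
from h import *
st();go(.4913,.2954,.043,33.5)"
```

```text
time_s: 24.45
tool_pos: [0.4927, 0.2911, 0.1394]
tool_rot: [179.9, 0.0, 33.5]
force: [0.2, 0.1, -0.7]
grip_width: 0.0366
grasp_force: 0.0
24.45 p [0.4927 0.2911 0.1394] r [179.9   0.   33.5] F [ 0.2  0.1 -0.7] w 0.0366 g 0.0 q7 [  0.  16. -39.  99.  11.  68. -98.]
dp [ 0.13 -0.44  9.64] twist 0.0
```

```bash
python3 -m jog '[{"dp":[0,0,2],"twist":0,"fingers":0.42},{"dp":[0,0,4.5],"twist":0,"fingers":0.42},{"dp":[0,0,6],"twist":0,"fingers":0.42},{"dp":[0,0,6],"twist":0,"fingers":0.42}]'; python3 -c "
from h import *
st();go(.4913,.2954,.044,33.5)"
```

```text
time_s: 24.95
tool_pos: [0.4917, 0.2905, 0.0778]
tool_rot: [-180.0, 0.2, 33.5]
force: [0.6, -0.2, 0.4]
grip_width: 0.0363
grasp_force: 0.0
24.95 p [0.4917 0.2905 0.0778] r [-180.     0.2   33.5] F [ 0.6 -0.2  0.4] w 0.0363 g 0.0 q7 [  -1.   20.  -38.  103.   14.   62. -100.]
dp [ 0.24 -0.43  3.37] twist -0.0
```

```bash
python3 -m jog '[{"dp":[0.24,-0.43,0.5],"twist":0,"fingers":0.42},{"dp":[0.24,-0.43,2],"twist":0,"fingers":0.42},{"dp":[0.24,-0.43,3],"twist":0,"fingers":0.42},{"dp":[0.24,-0.43,3.4],"twist":0,"fingers":0.42},{"dp":[0.24,-0.43,3.4],"twist":0,"fingers":0.1},{"dp":[0.24,-0.43,3.4],"twist":0,"fingers":0},{"dp":[0.24,-0.43,3.4],"twist":0,"fingers":0},{"dp":[0.24,-0.43,3.4],"twist":0,"fingers":0}]'; python3 -c "
from h import *
st()"
```

```text
time_s: 25.95
tool_pos: [0.4925, 0.2969, 0.046]
tool_rot: [180.0, -0.0, 33.5]
force: [0.0, -0.8, 1.0]
grip_width: 0.0151
grasp_force: 25.0
25.95 p [0.4925 0.2969 0.046 ] r [180.   -0.   33.5] F [ 0.  -0.8  1. ] w 0.0151 g 24.994370341300964 q7 [  -2.   22.  -37.  104.   16.   59. -102.]
```

```bash
python3 -m jog '[{"dp":[0,0,-0.5],"twist":0,"fingers":0},{"dp":[0,0,-1.5],"twist":0,"fingers":0},{"dp":[0,0,-3],"twist":0,"fingers":0},{"dp":[0,0,-6],"twist":0,"fingers":0},{"dp":[0,0,-10],"twist":0,"fingers":0},{"dp":[0,0,-10],"twist":0,"fingers":0}]'; python3 - <<'E'
from h import *
st()
T=cam('top');h=cv2.cvtColor(T['pixels'],cv2.COLOR_BGR2HSV); m=cv2.inRange(h,(80,40,60),(100,255,255)); m[:, :310]=0;m[:,420:]=0;m[:140]=0;m[240:]=0
r=cv2.minAreaRect(cv2.findNonZero(cv2.morphologyEx(m,cv2.MORPH_OPEN,np.ones((5,5)))));print(r,ray(T,*r[0],.02))
go(.530,-.257,.145,33.5)
E
```

```text
time_s: 26.7
tool_pos: [0.4942, 0.2989, 0.1503]
tool_rot: [179.9, -0.4, 33.5]
force: [-0.4, 0.1, -0.6]
grip_width: 0.015
grasp_force: 25.0
26.7 p [0.4942 0.2989 0.1503] r [179.9  -0.4  33.5] F [-0.4  0.1 -0.6] w 0.015 g 24.99320089817047 q7 [ -0.  16. -39.  98.  11.  69. -98.]
((358.49200439453125, 187.95599365234375), (86.13333892822266, 60.55271911621094), 79.69515228271484) [ 0.5329103  -0.25709282  0.02      ]
dp [-27.58  48.29   0.23] twist 0.0
```

```bash
python3 -m jog '[{"dp":[-1.7,3,0],"twist":0,"fingers":0},{"dp":[-4.6,8,0],"twist":0,"fingers":0},{"dp":[-7.4,13,0],"twist":0,"fingers":0},{"dp":[-10.3,18,0],"twist":0,"fingers":0},{"dp":[-13.1,23,0],"twist":0,"fingers":0},{"dp":[-16,28,0],"twist":0,"fingers":0},{"dp":[-18.8,33,0],"twist":0,"fingers":0},{"dp":[-21,37,0],"twist":0,"fingers":0}]'; python3 -c "
from h import *
st();go(.53,-.257,.145,33.5)"
```

```text
time_s: 27.75
tool_pos: [0.5203, -0.1302, 0.1447]
tool_rot: [-179.9, 0.1, 33.4]
force: [0.0, 0.5, -0.5]
grip_width: 0.0151
grasp_force: 25.0
27.75 p [ 0.5203 -0.1302  0.1447] r [-1.799e+02  1.000e-01  3.340e+01] F [ 0.   0.5 -0.5] w 0.0151 g 24.993823170661926 q7 [ 32.   9. -22. 104.   4.  67. -48.]
dp [-6.18 11.12 -0.03] twist -0.1
```

```bash
python3 -m jog '[{"dp":[-3.1,5.5,0],"twist":0,"fingers":0},{"dp":[-6.2,11.1,0],"twist":0,"fingers":0},{"dp":[-6.2,11.1,2],"twist":0,"fingers":0},{"dp":[-6.2,11.1,5],"twist":0,"fingers":0},{"dp":[-6.2,11.1,8],"twist":0,"fingers":0},{"dp":[-6.2,11.1,9.5],"twist":0,"fingers":0},{"dp":[-6.2,11.1,10.2],"twist":0,"fingers":0},{"dp":[-6.2,11.1,10.2],"twist":0,"fingers":0}]';python3 -m jog '[{"dp":[0,0,0.3],"twist":0,"fingers":0},{"dp":[0,0,0.6],"twist":0,"fingers":0},{"dp":[0,0,0.75],"twist":0,"fingers":0},{"dp":[0,0,0.75],"twist":0,"fingers":0}]'
```

```text
time_s: 28.75
tool_pos: [0.5312, -0.2541, 0.0438]
tool_rot: [-180.0, -0.0, 33.5]
force: [-0.8, -0.3, -1.1]
grip_width: 0.0151
grasp_force: 25.0
time_s: 29.25
tool_pos: [0.531, -0.2544, 0.0361]
tool_rot: [180.0, 0.0, 33.5]
force: [0.2, -0.0, -0.8]
grip_width: 0.0155
grasp_force: 25.0
```

```bash
python3 -m jog '[{"dp":[0,0,0.08],"twist":0,"fingers":0},{"dp":[0,0,0.16],"twist":0,"fingers":0},{"dp":[0,0,0.16],"twist":0,"fingers":0}]';python3 -m jog '[{"dp":[0,0,0.05],"twist":0,"fingers":0},{"dp":[0,0,0.1],"twist":0,"fingers":0},{"dp":[0,0,0.1],"twist":0,"fingers":0}]';python3 -m jog '[{"dp":[0,0,0.04],"twist":0,"fingers":0},{"dp":[0,0,0.08],"twist":0,"fingers":0},{"dp":[0,0,0.08],"twist":0,"fingers":0}]'
```

```text
time_s: 29.62
tool_pos: [0.531, -0.2543, 0.0345]
tool_rot: [-180.0, 0.0, 33.5]
force: [0.6, 0.7, -0.4]
grip_width: 0.0149
grasp_force: 25.0
time_s: 30.0
tool_pos: [0.531, -0.2543, 0.0335]
tool_rot: [180.0, 0.0, 33.5]
force: [0.5, 0.1, -0.6]
grip_width: 0.0152
grasp_force: 25.0
time_s: 30.38
tool_pos: [0.5311, -0.2544, 0.0328]
tool_rot: [180.0, 0.0, 33.5]
force: [0.2, -0.5, 0.7]
grip_width: 0.0153
grasp_force: 25.0
```

```bash
python3 -m jog '[{"dp":[0,0,0.04],"twist":0,"fingers":0},{"dp":[0,0,0.02],"twist":0,"fingers":0.2},{"dp":[0,0,0],"twist":0,"fingers":0.42},{"dp":[0,0,0],"twist":0,"fingers":0.42},{"dp":[0,0,-2],"twist":0,"fingers":0.42},{"dp":[0,0,-6],"twist":0,"fingers":0.42},{"dp":[0,0,-11],"twist":0,"fingers":0.42},{"dp":[0,0,-11],"twist":0,"fingers":0.42}]'; python3 -c "
from h import *
st();go(.5077,.3758,.145,123.5)"
```

```text
time_s: 31.38
tool_pos: [0.5345, -0.2557, 0.1493]
tool_rot: [179.5, -0.3, 33.5]
force: [0.2, -0.3, 0.2]
grip_width: 0.0363
grasp_force: 0.0
31.375 p [ 0.5345 -0.2557  0.1493] r [179.5  -0.3  33.5] F [ 0.2 -0.3  0.2] w 0.0363 g 0.0 q7 [ 38.  15. -18.  97.   5.  68. -37.]
dp [ 32.64 -54.13   0.09] twist -90.0
```

```bash
python3 -m jog '[{"dp":[2,-3,0],"twist":-5,"fingers":0.42},{"dp":[5,-8.3,0],"twist":-15,"fingers":0.42},{"dp":[8,-13.3,0],"twist":-25,"fingers":0.42},{"dp":[11,-18.2,0],"twist":-35,"fingers":0.42},{"dp":[14,-23.2,0],"twist":-45,"fingers":0.42},{"dp":[17,-28.2,0],"twist":-55,"fingers":0.42},{"dp":[20,-33.2,0],"twist":-65,"fingers":0.42},{"dp":[22.5,-37.5,0],"twist":-75,"fingers":0.42}]'; python3 -c "
from h import *
st();go(.5077,.3758,.14,123.5)"
```

```text
time_s: 32.38
tool_pos: [0.5096, 0.1859, 0.1424]
tool_rot: [-179.9, -0.0, 109.1]
force: [1.3, -0.5, 0.3]
grip_width: 0.0366
grasp_force: 0.0
32.375 p [0.5096 0.1859 0.1424] r [-179.9   -0.   109.1] F [ 1.3 -0.5  0.3] w 0.0366 g 0.0 q7 [ 15.  12. -42. 103.   9.  68. -11.]
dp [18.01  6.03  0.24] twist -14.4
```

```bash
python3 -m jog '[{"dp":[5,1.7,0],"twist":-7,"fingers":0.42},{"dp":[10,3.4,0],"twist":-14.4,"fingers":0.42},{"dp":[15,5,0],"twist":-14.4,"fingers":0.42},{"dp":[18,6,0],"twist":-14.4,"fingers":0.42},{"dp":[18,6,0],"twist":-14.4,"fingers":0.42},{"dp":[18,6,4],"twist":-14.4,"fingers":0.42},{"dp":[18,6,6],"twist":-14.4,"fingers":0.42},{"dp":[18,6,6],"twist":-14.4,"fingers":0.42}]'; python3 -c "
from h import *
st();go(.5077,.3758,.045,123.5)"
```

```text
time_s: 33.38
tool_pos: [0.5102, 0.3705, 0.0809]
tool_rot: [-179.8, 0.0, 122.9]
force: [-0.2, -0.2, 0.7]
grip_width: 0.0368
grasp_force: 0.0
33.375 p [0.5102 0.3705 0.0809] r [-179.8    0.   122.9] F [-0.2 -0.2  0.7] w 0.0368 g 0.0 q7 [ -4.  29. -44.  94.  22.  67. -21.]
dp [0.58 0.1  3.59] twist -0.6
```

```bash
python3 -m jog '[{"dp":[0.48,0.1,0.5],"twist":-0.5,"fingers":0.42},{"dp":[0.48,0.1,2],"twist":-0.5,"fingers":0.42},{"dp":[0.48,0.1,3],"twist":-0.5,"fingers":0.42},{"dp":[0.48,0.1,3.6],"twist":-0.5,"fingers":0.42},{"dp":[0.48,0.1,3.6],"twist":-0.5,"fingers":0.1},{"dp":[0.48,0.1,3.6],"twist":-0.5,"fingers":0},{"dp":[0.48,0.1,3.6],"twist":-0.5,"fingers":0},{"dp":[0.48,0.1,3.6],"twist":-0.5,"fingers":0}]'; python3 -c "
from h import *
st()"
```

```text
time_s: 34.38
tool_pos: [0.5091, 0.3767, 0.047]
tool_rot: [-179.9, 0.0, 123.4]
force: [-2.7, -1.4, 3.2]
grip_width: 0.0151
grasp_force: 25.0
34.375 p [0.5091 0.3767 0.047 ] r [-179.9    0.   123.4] F [-2.7 -1.4  3.2] w 0.0151 g 25.000443756580353 q7 [ -5.  31. -43.  95.  23.  63. -22.]
```

```bash
python3 -m jog '[{"dp":[0,0,-0.5],"twist":0,"fingers":0},{"dp":[0,0,-1.5],"twist":0,"fingers":0},{"dp":[0,0,-3],"twist":0,"fingers":0},{"dp":[0,0,-6],"twist":0,"fingers":0},{"dp":[0,0,-10],"twist":0,"fingers":0},{"dp":[0,0,-10],"twist":0,"fingers":0}]'; python3 - <<'E'
from h import *
st()
T=cam('top');h=cv2.cvtColor(T['pixels'],cv2.COLOR_BGR2HSV); m=cv2.inRange(h,(80,40,60),(100,255,255)); m[:, :310]=0;m[:,420:]=0;m[:140]=0;m[240:]=0
r=cv2.minAreaRect(cv2.findNonZero(cv2.morphologyEx(m,cv2.MORPH_OPEN,np.ones((5,5)))));print(r,ray(T,*r[0],.02))
go(.467,-.267,.148,123.5)
E
```

```text
time_s: 35.12
tool_pos: [0.5115, 0.3792, 0.1519]
tool_rot: [179.5, -0.0, 123.4]
force: [-1.1, 0.8, -1.1]
grip_width: 0.0155
grasp_force: 25.0
35.125 p [0.5115 0.3792 0.1519] r [179.5  -0.  123.4] F [-1.1  0.8 -1.1] w 0.0155 g 24.991965293884277 q7 [ -3.  25. -46.  90.  19.  73. -19.]
((358.55999755859375, 188.07998657226562), (86.04389953613281, 60.64216995239258), 79.69515228271484) [ 0.53251228 -0.25729178  0.02      ]
dp [-5.143e+01 -3.917e+01 -2.000e-02] twist -0.1
```

```bash
python3 -m jog '[{"dp":[-2.5,-1.9,0],"twist":0,"fingers":0},{"dp":[-6.5,-5,0],"twist":0,"fingers":0},{"dp":[-10.5,-8,0],"twist":0,"fingers":0},{"dp":[-14.5,-11,0],"twist":0,"fingers":0},{"dp":[-18.5,-14.1,0],"twist":0,"fingers":0},{"dp":[-22.5,-17.1,0],"twist":0,"fingers":0},{"dp":[-26.5,-20.2,0],"twist":0,"fingers":0},{"dp":[-30.5,-23.2,0],"twist":0,"fingers":0}]'; python3 -c "
from h import *
st();go(.467,-.267,.145,123.5)"
```

```text
time_s: 36.17
tool_pos: [0.483, -0.0073, 0.1463]
tool_rot: [-180.0, 0.0, 123.4]
force: [0.5, -0.6, -0.9]
grip_width: 0.0148
grasp_force: 25.0
36.175 p [ 0.483  -0.0073  0.1463] r [-180.     0.   123.4] F [ 0.5 -0.6 -0.9] w 0.0148 g 24.992951452732086 q7 [ 35.   3. -38. 111.   2.  67.  30.]
dp [-20.79 -15.64   0.15] twist -0.1
```

```bash
python3 -m jog '[{"dp":[-4,-3,0],"twist":0,"fingers":0},{"dp":[-8,-6,0],"twist":0,"fingers":0},{"dp":[-12,-9,0],"twist":0,"fingers":0},{"dp":[-16,-12,0],"twist":0,"fingers":0},{"dp":[-19,-14.5,0],"twist":0,"fingers":0},{"dp":[-20.8,-15.6,0],"twist":0,"fingers":0},{"dp":[-20.8,-15.6,3],"twist":0,"fingers":0},{"dp":[-20.8,-15.6,6],"twist":0,"fingers":0}]'; python3 -m jog '[{"dp":[0,0,2],"twist":0,"fingers":0},{"dp":[0,0,3.5],"twist":0,"fingers":0},{"dp":[0,0,4],"twist":0,"fingers":0},{"dp":[0,0,4],"twist":0,"fingers":0}]'
```

```text
time_s: 37.17
tool_pos: [0.4688, -0.2642, 0.086]
tool_rot: [180.0, -0.0, 123.5]
force: [0.7, 0.4, -0.6]
grip_width: 0.0153
grasp_force: 25.0
time_s: 37.67
tool_pos: [0.4685, -0.2648, 0.0469]
tool_rot: [180.0, 0.0, 123.4]
force: [0.4, -0.3, -0.6]
grip_width: 0.0151
grasp_force: 25.0
```

Contact expected near z = 0.034.

```bash
python3 -m jog '[{"dp":[0,0,0.4],"twist":0,"fingers":0},{"dp":[0,0,0.8],"twist":0,"fingers":0},{"dp":[0,0,1.0],"twist":0,"fingers":0},{"dp":[0,0,1.1],"twist":0,"fingers":0},{"dp":[0,0,1.1],"twist":0,"fingers":0}]';python3 -m jog '[{"dp":[0,0,0.06],"twist":0,"fingers":0},{"dp":[0,0,0.12],"twist":0,"fingers":0},{"dp":[0,0,0.12],"twist":0,"fingers":0}]';python3 -m jog '[{"dp":[0,0,0.05],"twist":0,"fingers":0},{"dp":[0,0,0.1],"twist":0,"fingers":0},{"dp":[0,0,0.1],"twist":0,"fingers":0}]'
```

```text
time_s: 38.3
tool_pos: [0.4682, -0.265, 0.0357]
tool_rot: [-180.0, -0.0, 123.4]
force: [-0.0, -0.9, -0.1]
grip_width: 0.0152
grasp_force: 25.0
time_s: 38.67
tool_pos: [0.4682, -0.265, 0.0345]
tool_rot: [-180.0, -0.0, 123.4]
force: [0.2, -0.8, -1.7]
grip_width: 0.0148
grasp_force: 25.0
time_s: 39.05
tool_pos: [0.4683, -0.265, 0.034]
tool_rot: [-180.0, 0.0, 123.4]
force: [-1.7, 1.3, 4.5]
grip_width: 0.0149
grasp_force: 25.0
```

Touching. Release, rise, and head back to the spanner.

```bash
python3 -m jog '[{"dp":[0,0,-0.05],"twist":0,"fingers":0.2},{"dp":[0,0,-0.05],"twist":0,"fingers":0.42},{"dp":[0,0,-0.05],"twist":0,"fingers":0.42},{"dp":[0,0,-2],"twist":0,"fingers":0.42},{"dp":[0,0,-6],"twist":0,"fingers":0.42},{"dp":[0,0,-12],"twist":0,"fingers":0.42},{"dp":[0,0,-12],"twist":0,"fingers":0.42}]'; python3 -c "
from h import *
st();go(.513,.067,.15,184.5)"
```

```text
time_s: 39.92
tool_pos: [0.4715, -0.2666, 0.1587]
tool_rot: [179.8, 0.5, 123.4]
force: [0.2, -0.7, -0.5]
grip_width: 0.0365
grasp_force: 0.0
39.925 p [ 0.4715 -0.2666  0.1587] r [179.8   0.5 123.4] F [ 0.2 -0.7 -0.5] w 0.0365 g 0.0 q7 [ 50.   9. -26. 103.   4.  68.  57.]
dp [25.57 21.84  0.72] twist -61.1
```

```bash
python3 -m jog '[{"dp":[4,3.4,0],"twist":-10,"fingers":0.5},{"dp":[8,6.8,0],"twist":-20,"fingers":0.5},{"dp":[12,10.2,0],"twist":-30,"fingers":0.5},{"dp":[16,13.6,0],"twist":-40,"fingers":0.5},{"dp":[20,17,0],"twist":-50,"fingers":0.5},{"dp":[24,20.6,0.3],"twist":-61,"fingers":0.5},{"dp":[25.3,22.2,0.5],"twist":-61,"fingers":0.5},{"dp":[25.3,22.2,0.5],"twist":-61,"fingers":0.5}]'; python3 - <<'E'
from h import *
st();go(.5185,.0672,.05,184.5)
c=cam('scene');save(c,'g7.png',(130,100,370,280),3.3)
P=cloud(c);g=c['pixels'].mean(2);m=(abs(P[...,2]-.0345)<.0025)&(abs(P[...,0]-.516)<.06)&(abs(P[...,1]-.067)<.02)&(c['pixels'][...,0]>c['pixels'][...,2]*.85)&(g>90)
v,u=np.nonzero(m);A=np.array([ray(c,a,b,.034)[:2] for a,b in zip(u,v)]);print(len(A),A.min(0),A.max(0))
E
```

```text
time_s: 40.92
tool_pos: [0.5136, 0.0703, 0.1476]
tool_rot: [179.9, -0.1, -175.4]
force: [-0.7, -1.1, -0.9]
grip_width: 0.0434
grasp_force: 0.0
40.925 p [0.5136 0.0703 0.1476] r [ 1.799e+02 -1.000e-01 -1.754e+02] F [-0.7 -1.1 -0.9] w 0.0434 g 0.0 q7 [ 31.   9. -45. 106.   7.  68.  78.]
dp [-0.48 -0.36  9.76] twist 0.1
102 [0.48645122 0.0556079 ] [0.55082209 0.08450041]
```

View pics/g7.png

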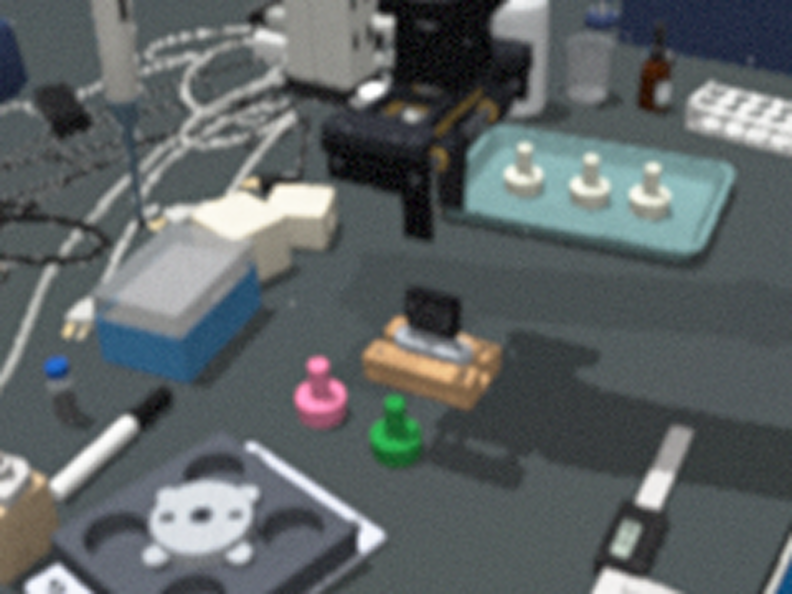

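All three castings stand upright in the tray; mould is empty; spanner centred at x≈0.519. Re-grasp it.

```bash
python3 -m jog '[{"dp":[-0.5,-0.25,3],"twist":0,"fingers":0.5},{"dp":[-0.5,-0.25,6],"twist":0,"fingers":0.5},{"dp":[-0.5,-0.25,8],"twist":0,"fingers":0.5},{"dp":[-0.5,-0.25,9.5],"twist":0,"fingers":0.5},{"dp":[-0.5,-0.25,10.1],"twist":0,"fingers":0.5},{"dp":[-0.5,-0.25,10.1],"twist":0,"fingers":0.5}]'; python3 -c "
from h import *
st();go(.5187,.0675,.046,184.5)"
```

```text
time_s: 41.72
tool_pos: [0.5195, 0.0663, 0.0476]
tool_rot: [-180.0, 0.0, -175.6]
force: [-0.3, 0.1, -0.0]
grip_width: 0.0437
grasp_force: 0.0
41.725 p [0.5195 0.0663 0.0476] r [-180.     0.  -175.6] F [-0.3  0.1 -0. ] w 0.0437 g 0.0 q7 [ 28.  17. -43. 111.  14.  57.  73.]
dp [0.07 0.13 0.16] twist -0.1
```

```bash
python3 -m jog '[{"dp":[0.07,0.1,0.12],"twist":0,"fingers":0.4},{"dp":[0.07,0.1,0.12],"twist":0,"fingers":0.1},{"dp":[0.07,0.1,0.12],"twist":0,"fingers":0},{"dp":[0.07,0.1,0.12],"twist":0,"fingers":0},{"dp":[0.07,0.1,0.12],"twist":0,"fingers":0},{"dp":[0.07,0.1,-1],"twist":0,"fingers":0},{"dp":[0.07,0.1,-4],"twist":0,"fingers":0},{"dp":[0.07,0.1,-8],"twist":0,"fingers":0}]' 60; python3 -c "
from h import *
st();go(.5397,.327,.127,213.5)"
```

```text
time_s: 42.72
tool_pos: [0.5175, 0.0673, 0.1279]
tool_rot: [180.0, -0.1, -175.6]
force: [1.4, -0.7, -3.0]
grip_width: 0.0138
grasp_force: 60.0
42.725 p [0.5175 0.0673 0.1279] r [ 1.800e+02 -1.000e-01 -1.756e+02] F [ 1.4 -0.7 -3. ] w 0.0138 g 59.994959123432636 q7 [ 31.  11. -45. 107.   9.  66.  77.]
dp [-4.23 25.72  0.09] twist -29.1
```

```bash
python3 -m jog '[{"dp":[-1,5,0],"twist":-7,"fingers":0},{"dp":[-2,10,0],"twist":-14,"fingers":0},{"dp":[-3,15,0],"twist":-21,"fingers":0},{"dp":[-4.2,20,0],"twist":-29,"fingers":0},{"dp":[-4.2,24,0],"twist":-29,"fingers":0},{"dp":[-4.2,25.7,0],"twist":-29,"fingers":0},{"dp":[-4.2,25.7,0],"twist":-29,"fingers":0},{"dp":[-4.2,25.7,0],"twist":-29,"fingers":0}]'; python3 - <<'E'
from h import *
st();bar(13);bar(16.5)
E
```

```text
time_s: 43.72
tool_pos: [0.5415, 0.3242, 0.1273]
tool_rot: [-179.9, -0.1, -146.7]
force: [-0.1, -0.1, -2.6]
grip_width: 0.0137
grasp_force: 60.0
43.725 p [0.5415 0.3242 0.1273] r [-1.799e+02 -1.000e-01 -1.467e+02] F [-0.1 -0.1 -2.6] w 0.0137 g 59.99422534368932 q7 [  6.  28. -51.  91.  23.  72.  74.]
ztop 11.848539367990753 X -34.25964673839127 33.67567741742548 Y -7.941734507215999 17.16447851667564
((-0.2712669372558594, 4.9639081954956055), (25.115009307861328, 67.86627197265625), 89.01922607421875)
-9 [-29.6  28.3]
-6 [-31.2  30.7]
-3 [-32.7  33.1]
0 [-34.3  33.4]
3 [-33.7  33.7]
6 [-31.1  31.9]
9 [-30.6  32.2]
12 [-28.   28.5]
15 [-23.9  20.7]
ztop 16.465854654072505 X -33.91116723858926 33.31191247603472 Y -3.3199834442664193 17.152574130605764
((0.6262092590332031, 10.108782768249512), (18.149776458740234, 67.26946258544922), 82.42639923095703)
-6 [32.8 32.8]
-3 [33.  33.1]
0 [31.2 33.3]
3 [-33.9  31.6]
6 [-31.3  31.9]
9 [-31.2  30.1]
12 [-30.8  28.4]
15 [-26.2  16.5]
```

```bash
python3 -c "
from h import *
st();go(.540,.3269,.086,213.5)"
```

```text
44.125 p [0.5408 0.3262 0.1276] r [-180.    -0.  -146.6] F [-0.1 -0.2 -1.4] w 0.0137 g 59.99455318786204 q7 [  6.  28. -51.  91.  23.  72.  74.]
dp [0.03 0.1  4.16] twist -0.1
```

```bash
python3 -m jog '[{"dp":[0.03,0.1,2],"twist":0,"fingers":0},{"dp":[0.03,0.1,3.5],"twist":0,"fingers":0},{"dp":[0.03,0.1,4],"twist":0,"fingers":0},{"dp":[0.03,0.1,4],"twist":0,"fingers":0},{"dp":[0.03,0.1,4],"twist":0,"fingers":0}]'; python3 -c "
from h import *
st();go(.540,.3269,.077,213.5)"
```

```text
time_s: 44.75
tool_pos: [0.5401, 0.3278, 0.088]
tool_rot: [180.0, 0.0, -146.6]
force: [-0.2, 0.2, -1.9]
grip_width: 0.0134
grasp_force: 60.0
44.75 p [0.5401 0.3278 0.088 ] r [ 180.     0.  -146.6] F [-0.2  0.2 -1.9] w 0.0134 g 59.99457556754351 q7 [  5.  30. -50.  93.  25.  68.  72.]
dp [ 0.05 -0.07  1.1 ] twist -0.1
```

```bash
python3 -m jog '[{"dp":[0.05,-0.07,0.3],"twist":0,"fingers":0},{"dp":[0.05,-0.07,0.6],"twist":0,"fingers":0},{"dp":[0.05,-0.07,0.8],"twist":0,"fingers":0},{"dp":[0.05,-0.07,0.9],"twist":0,"fingers":0},{"dp":[0.05,-0.07,0.9],"twist":0,"fingers":0}]'; python3 -m jog '[{"dp":[0,0,0.15],"twist":0,"fingers":0},{"dp":[0,0,0.3],"twist":0,"fingers":0},{"dp":[0,0,0.3],"twist":0,"fingers":0}]'
```

```text
time_s: 45.38
tool_pos: [0.5397, 0.3265, 0.0784]
tool_rot: [-180.0, -0.0, -146.6]
force: [0.4, 0.4, -2.1]
grip_width: 0.0138
grasp_force: 60.0
time_s: 45.75
tool_pos: [0.5397, 0.3264, 0.0753]
tool_rot: [-180.0, -0.0, -146.6]
force: [-0.0, -0.2, -1.4]
grip_width: 0.0137
grasp_force: 60.0
```

Going in cleanly. Down to seating.

```bash
python3 -m jog '[{"dp":[0,0,0.15],"twist":0,"fingers":0},{"dp":[0,0,0.3],"twist":0,"fingers":0},{"dp":[0,0,0.4],"twist":0,"fingers":0},{"dp":[0,0,0.45],"twist":0,"fingers":0},{"dp":[0,0,0.45],"twist":0,"fingers":0}]'; python3 -m jog '[{"dp":[0,0,0.05],"twist":0,"fingers":0},{"dp":[0,0,0.1],"twist":0,"fingers":0},{"dp":[0,0,0.1],"twist":0,"fingers":0}]'
```

```text
time_s: 46.38
tool_pos: [0.5398, 0.3265, 0.071]
tool_rot: [-180.0, -0.0, -146.6]
force: [0.7, 0.1, -1.8]
grip_width: 0.0137
grasp_force: 60.0
time_s: 46.75
tool_pos: [0.5399, 0.3266, 0.0706]
tool_rot: [-180.0, 0.0, -146.6]
force: [-1.5, -1.3, 3.2]
grip_width: 0.014
grasp_force: 60.0
```

```bash
python3 -m jog '[{"dp":[0,0,0.05],"twist":3,"fingers":0},{"dp":[0,0,0.05],"twist":8,"fingers":0},{"dp":[0,0,0.05],"twist":13,"fingers":0},{"dp":[0,0,0.05],"twist":18,"fingers":0},{"dp":[0,0,0.05],"twist":23,"fingers":0},{"dp":[0,0,0.05],"twist":28,"fingers":0},{"dp":[0,0,0.05],"twist":33,"fingers":0},{"dp":[0,0,0.05],"twist":33,"fingers":0}]'; python3 -c "
from h import *
o=st();print(o['wrist_torque'])"
```

```text
time_s: 47.75
tool_pos: [0.5406, 0.3261, 0.0705]
tool_rot: [-179.9, 0.1, -179.6]
force: [-0.5, -2.9, 5.2]
grip_width: 0.0135
grasp_force: 60.0
47.75 p [0.5406 0.3261 0.0705] r [-1.799e+02  1.000e-01 -1.796e+02] F [-0.5 -2.9  5.2] w 0.0135 g 59.99486946500838 q7 [ -0.  29. -43.  95.  21.  65.  42.]
[-0.49379026  0.12032547 -0.04030549]
```

```bash
python3 -m jog '[{"dp":[0,0,0],"twist":4,"fingers":0},{"dp":[0,0,0],"twist":8,"fingers":0},{"dp":[0,0,0],"twist":11,"fingers":0},{"dp":[0,0,0],"twist":12,"fingers":0},{"dp":[0,0,0],"twist":12,"fingers":0}]'; python3 -c "
from h import *
o=st();print(o['wrist_torque'])"
```

```text
time_s: 48.38
tool_pos: [0.5406, 0.326, 0.0705]
tool_rot: [-180.0, 0.1, 168.5]
force: [-0.1, -3.3, 6.1]
grip_width: 0.0137
grasp_force: 60.0
48.375 p [0.5406 0.326  0.0705] r [-1.800e+02  1.000e-01  1.685e+02] F [-0.1 -3.3  6.1] w 0.0137 g 59.99779620207846 q7 [ -2.  28. -41.  95.  20.  65.  31.]
[-0.59554713  0.08951504  0.09612361]
```

```bash
for i in 1 2 3; do python3 -m jog '[{"dp":[0,0,0],"twist":1.5,"fingers":0},{"dp":[0,0,0],"twist":2.5,"fingers":0},{"dp":[0,0,0],"twist":2.5,"fingers":0}]' | grep rot; python3 -c "
from h import *
o=env.get_obs();print(np.round(o['wrist_torque'],2),np.round(o['force'],1))"; done
```

```text
tool_rot: [-180.0, 0.1, 166.0]
[-0.58  0.09  0.06] [-0.1 -3.6  6.9]
tool_rot: [-179.9, 0.1, 163.5]
[-0.8   0.25  0.22] [-1.8 -3.8  7. ]
tool_rot: [-179.9, 0.1, 161.2]
[-0.94  0.14  1.03] [-0.9 -5.   7.4]
```

Stop felt (1.0 N m). Relieve, lift, return to the rest.

```bash
python3 -m jog '[{"dp":[0,0,0],"twist":-2,"fingers":0},{"dp":[0,0,0],"twist":-3,"fingers":0},{"dp":[0,0,-0.5],"twist":-3,"fingers":0},{"dp":[0,0,-1.5],"twist":-3,"fingers":0},{"dp":[0,0,-3],"twist":-3,"fingers":0},{"dp":[0,0,-5.5],"twist":-3,"fingers":0},{"dp":[0,0,-5.5],"twist":-3,"fingers":0},{"dp":[0,0,-5.5],"twist":-3,"fingers":0}]'; python3 -c "
from h import *
st();bar(12);go(.5185,.0672,.125,184.5);c=cam('scene');save(c,'g8.png',(130,150,280,290),4.2)"
```

```text
time_s: 50.5
tool_pos: [0.5395, 0.3265, 0.1242]
tool_rot: [-180.0, -0.0, 163.9]
force: [0.8, 0.1, -1.4]
grip_width: 0.0135
grasp_force: 60.0
50.5 p [0.5395 0.3265 0.1242] r [-180.    -0.   163.9] F [ 0.8  0.1 -1.4] w 0.0135 g 59.994379319250584 q7 [ -1.  25. -41.  92.  17.  70.  28.]
ztop 12.118068319364687 X -29.49714569133408 35.584232952686136 Y -10.295366117687468 14.733472166869861
((2.8213863372802734, 2.5803918838500977), (24.742225646972656, 65.06778717041016), 87.40060424804688)
-12 [13.7 29.6]
-9 [12.2 32.1]
-6 [13.4 34.6]
-3 [13.2 34.8]
0 [ 7.1 35.3]
3 [ 3.6 34.5]
6 [-29.5  35.6]
9 [-26.9  32.9]
12 [-21.4  30.1]
dp [ -5.17 -25.46  -0.13] twist -20.6
```

View pics/g8.png

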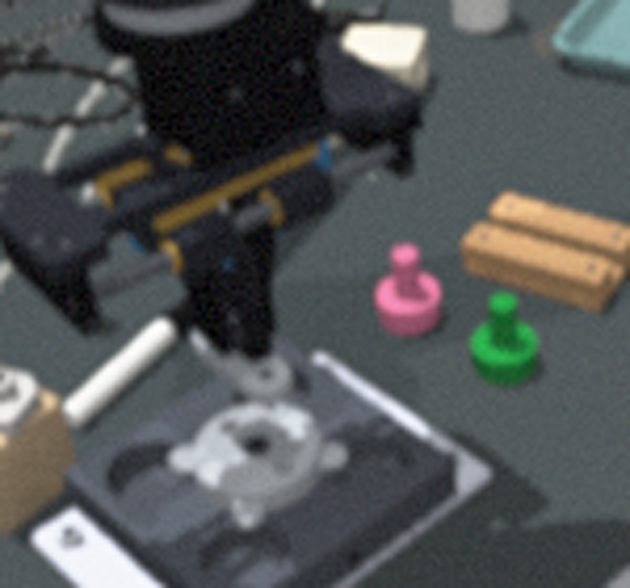

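Collar locked: lobes at (185,458), (335,458), (248,510) point at the cavities.

```bash
python3 -c "
from h import *
go(.5205,.0672,.125,184.5)"; python3 -m jog '[{"dp":[-1,-5,-0.1],"twist":-5,"fingers":0},{"dp":[-2,-10,-0.1],"twist":-10,"fingers":0},{"dp":[-3,-15,-0.1],"twist":-15,"fingers":0},{"dp":[-4,-20,-0.1],"twist":-20.6,"fingers":0},{"dp":[-5,-24,-0.1],"twist":-20.6,"fingers":0},{"dp":[-5.4,-25.4,-0.1],"twist":-20.6,"fingers":0},{"dp":[-5.4,-25.4,-0.1],"twist":-20.6,"fingers":0},{"dp":[-5.4,-25.4,-0.1],"twist":-20.6,"fingers":0}]'; python3 -c "
from h import *
st();bar(12);go(.5205,.0672,.06,184.5)"
```

```text
dp [ -5.36 -25.42  -0.12] twist -20.6
time_s: 51.75
tool_pos: [0.5213, 0.0698, 0.1256]
tool_rot: [179.9, 0.0, -175.3]
force: [0.3, -0.2, -1.6]
grip_width: 0.0137
grasp_force: 60.0
51.75 p [0.5213 0.0698 0.1256] r [ 179.9    0.  -175.3] F [ 0.3 -0.2 -1.6] w 0.0137 g 59.9946054071188 q7 [ 28.  11. -42. 106.   8.  65.  78.]
ztop 11.57512142786489 X -33.55917188366216 33.92995070684036 Y -10.24226342943879 17.768820564681775
((0.3135032653808594, 5.2579851150512695), (27.30230712890625, 67.21247863769531), 84.54615783691406)
-12 [16.7 19.2]
-9 [14.5 25.7]
-6 [-28.9  30. ]
-3 [-33.6  32. ]
0 [-31.2  29.7]
3 [-33.6  33.9]
6 [-31.3  33.6]
9 [-26.7  31.4]
12 [-28.9  33.2]
15 [-24.5  28.9]
dp [ 0.09 -0.18  6.55] twist 0.2
```

```bash
python3 -m jog '[{"dp":[0.1,-0.15,2],"twist":0,"fingers":0},{"dp":[0.1,-0.15,4],"twist":0,"fingers":0},{"dp":[0.1,-0.15,5.5],"twist":0,"fingers":0},{"dp":[0.1,-0.15,6.2],"twist":0,"fingers":0},{"dp":[0.1,-0.15,6.2],"twist":0,"fingers":0},{"dp":[0.1,-0.15,6.2],"twist":0,"fingers":0}]'; python3 -c "
from h import *
go(.520,.0672,.053,184.5)"
```

```text
time_s: 52.7
tool_pos: [0.521, 0.0661, 0.0642]
tool_rot: [-180.0, 0.1, -175.5]
force: [1.0, 0.1, -1.6]
grip_width: 0.0139
grasp_force: 60.0
dp [0.1  0.12 1.12] twist 0.0
```

```bash
python3 -m jog '[{"dp":[0.1,0.1,0.1],"twist":0,"fingers":0},{"dp":[0.1,0.1,0.6],"twist":0,"fingers":0},{"dp":[0.1,0.1,1.1],"twist":0,"fingers":0},{"dp":[0.1,0.1,1.1],"twist":0,"fingers":0}]';python3 -m jog '[{"dp":[0,0,0.25],"twist":0,"fingers":0},{"dp":[0,0,0.5],"twist":0,"fingers":0},{"dp":[0,0,0.6],"twist":0,"fingers":0},{"dp":[0,0,0.6],"twist":0,"fingers":0}]'
```

```text
time_s: 53.2
tool_pos: [0.5188, 0.0668, 0.0519]
tool_rot: [-180.0, -0.1, -175.5]
force: [-0.6, -0.1, -1.1]
grip_width: 0.0135
grasp_force: 60.0
time_s: 53.7
tool_pos: [0.5194, 0.0669, 0.0466]
tool_rot: [-180.0, 0.0, -175.5]
force: [0.4, -0.8, -1.7]
grip_width: 0.0137
grasp_force: 60.0
```

```bash
python3 -m jog '[{"dp":[0,0,0.05],"twist":0,"fingers":0},{"dp":[0,0,0.1],"twist":0,"fingers":0},{"dp":[0,0,0.1],"twist":0,"fingers":0}]';python3 -m jog '[{"dp":[0,0,0.05],"twist":0,"fingers":0},{"dp":[0,0,0.05],"twist":0,"fingers":0}]'
```

```text
time_s: 54.08
tool_pos: [0.5195, 0.0669, 0.0465]
tool_rot: [-180.0, 0.0, -175.5]
force: [-3.5, -0.5, 7.7]
grip_width: 0.0132
grasp_force: 60.0
time_s: 54.32
tool_pos: [0.5195, 0.0669, 0.0465]
tool_rot: [-179.9, -0.0, -175.5]
force: [-4.6, -1.0, 11.7]
grip_width: 0.0135
grasp_force: 60.0
```

Seated. Release and retreat up and clear.

```bash
python3 -m jog '[{"dp":[0,0,-0.12],"twist":0,"fingers":0.2},{"dp":[0,0,-0.12],"twist":0,"fingers":0.4},{"dp":[0,0,-0.12],"twist":0,"fingers":0.45},{"dp":[0,0,-3],"twist":0,"fingers":0.45},{"dp":[0,0,-8],"twist":0,"fingers":0.45},{"dp":[0,0,-13],"twist":0,"fingers":0.45},{"dp":[0,0,-16],"twist":0,"fingers":0.45},{"dp":[0,0,-16],"twist":0,"fingers":0.45}]'; python3 - <<'E'
from h import *
st();c=cam('scene');save(c,'g9.png',(100,80,370,290),2.9)
T=cam('top');h=cv2.cvtColor(T['pixels'],cv2.COLOR_BGR2HSV); m=cv2.inRange(h,(80,40,60),(100,255,255)); m[:, :310]=0;m[:,420:]=0;m[:140]=0;m[240:]=0
r=cv2.minAreaRect(cv2.findNonZero(cv2.morphologyEx(m,cv2.MORPH_OPEN,np.ones((5,5)))));print(r)
im=T['pixels'].astype(float).mean(2);v,u=np.mgrid[:384,:512];H=[]
cc=np.array([.5397,.3274,.048])
for s in(1,-1):
    u0,v0=proj(T,cc+.022*s*np.array([.98,-.199,0])); k=(u-u0)**2+(v-v0)**2<=2.8**2; w=np.where(k,np.clip(np.percentile(im[k],85)-im-8,0,None),0); H.append(ray(T,(w*u).sum()/w.sum(),(w*v).sum()/w.sum(),.048))
d=H[0]-H[1];print(H,np.degrees(np.arctan2(d[1],d[0])),np.linalg.norm(d))
E
```

```text
time_s: 55.32
tool_pos: [0.521, 0.0672, 0.2075]
tool_rot: [-180.0, 0.3, -175.5]
force: [0.1, 0.6, 0.2]
grip_width: 0.039
grasp_force: 0.0
55.325 p [0.521  0.0672 0.2075] r [-180.     0.3 -175.5] F [0.1 0.6 0.2] w 0.039 g 0.0 q7 [ 30.   6. -42. 101.   4.  74.  81.]
((358.50799560546875, 188.04400634765625), (85.77558135986328, 60.55272674560547), 79.69515228271484)
[array([0.56141307, 0.32345261, 0.048     ]), array([0.51797999, 0.33220009, 0.048     ])] -11.38711122378543 0.04430519935891956
```

View pics/g9.png

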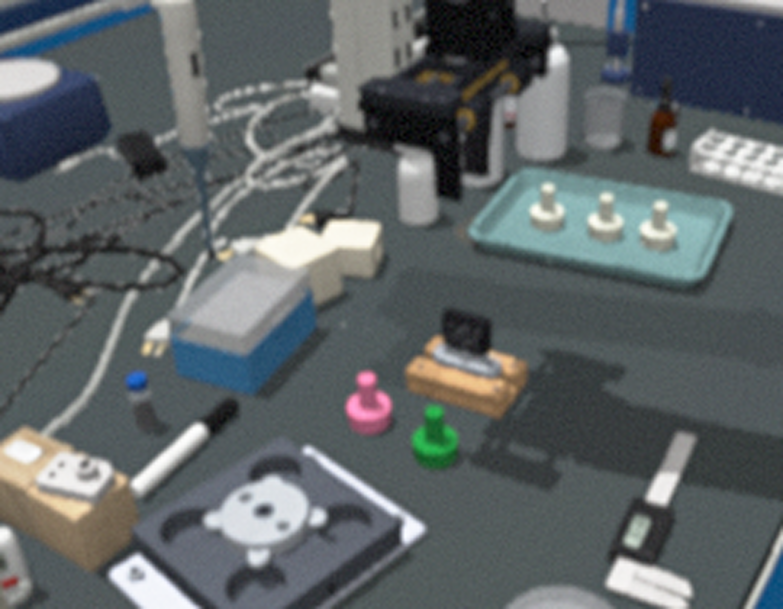

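The final view shows the collar locked (hole line at −11.4°, matching the mould's −11.5°). The spanner is on its rest at (467,345), and the castings are upright in the tray at (547,205), (606,217) and (658,225). I'm handing in.

```bash
python3 -c "
from cell import env
print(env.sign_off())"
```

```text
the job is handed in; nothing more can be done
None
```

The job is handed in at about 55 s: I opened the collar to its stop, stood all three castings (the fourth cavity was empty) upright in the tray, locked the collar home again and put the spanner back on its rest with its pins in the slot; no verdict was returned.

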